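# Load turned spindles into the V-block jig and lock the clamp

## Task

Get the drilling jig ready: draw its lock bolt back, swing the clamp frame fully open, and lay every dark wooden spindle on the bench home in a V groove of its own, lengthwise and centred so that its square middle is between the two rails. Then swing the clamp fully shut over them and push the lock bolt fully home again. Do not knock over the brown oil bottle.

Things in the scene. Friction and masses are not known exactly. Their poses are not given: they have to be found in the camera images.
- jig: Fixed jig: plywood base 14 mm thick, 164 x 236 mm, and two wooden rails 18 mm thick, along y at x = -45 and +45 mm, tops 53 mm high, each with three 90-degree V notches, 48 mm wide at the top, at y = 70, 0, -70 mm; 72 mm free between the rails, down to the base. Origin on the bench under the grooves' centre; x away from the clamp handle, y left, z up.
- groove_left (a point): The left groove of the jig, seen from its handle side: the point where the centre of a spindle comes when it lies home in both V notches, 50 mm above the bench. Its x axis runs along the groove, away from the handle; z up.
- groove_middle (a point): The middle groove of the jig, seen from its handle side: the point where the centre of a spindle comes when it lies home in both V notches, 50 mm above the bench. Its x axis runs along the groove, away from the handle; z up.
- groove_right (a point): The right groove of the jig, seen from its handle side: the point where the centre of a spindle comes when it lies home in both V notches, 50 mm above the bench. Its x axis runs along the groove, away from the handle; z up.
- clamp (a joint): Angle of the clamp frame: 0 shut (level, 70 to 83 mm above the bench, its rubber strips about 1.5 mm above seated spindles), 1.8 fully open (leaning back past upright). It rotates about the hinge and stays at whatever angle it is left; moving it takes about 4 N at the handle. The lock bolt holds it shut.
- clamp_handle (a point): Middle of the clamp's handle, a black round bar 12 mm thick and 100 mm long, parallel to the hinge, 178 mm from it, at x = -96 mm, z = 76 mm of the jig when shut; 36 mm of free space between it and the frame behind it. It swings up and back as the clamp opens.
- clamp_hinge (a point): Middle of the clamp's hinge axis (fixed to the jig at x = 82, z = 76.5 mm of the jig); the axis is parallel to the jig's y.
- lock (a joint): Travel of the lock bolt: 0 home (its tip 18 mm over the clamp's front bar, which cannot rise), 0.032 m drawn fully back, toward the front of the jig (-x of the jig). From 0.018 on the clamp is free. It stays where left; friction 2 N. It can be pushed home only with the clamp shut.
- lock_knob (a point): At the jig's left front, on a fixed pillar 84 mm high that stands 16 mm before the end of a spindle in the left groove: centre of the lock bolt's upright black knob, 16 mm in diameter, its top 11 mm above this point, the steel bolt under it 21 mm below. At x = -97, y = 85, z = 114 mm of the jig when home; it moves with the bolt.
- oil_bottle: Brown glass oil bottle that stands on the bench, 46 mm wide, 126 mm high; origin under its centre. Must not be knocked over.
- spindle_0: Turned dark wooden spindle, 140 mm long: round, 30 mm in diameter, but for a square block 32 x 32 mm and 40 mm long at its middle, on one side of which it lies flat on the bench. Origin at its centre (16 mm above the bench when it lies), x axis along its length. 0.12 kg. May be absent.
- spindle_1: Turned dark wooden spindle, 140 mm long: round, 30 mm in diameter, but for a square block 32 x 32 mm and 40 mm long at its middle, on one side of which it lies flat on the bench. Origin at its centre (16 mm above the bench when it lies), x axis along its length. 0.12 kg. May be absent.
- spindle_2: Turned dark wooden spindle, 140 mm long: round, 30 mm in diameter, but for a square block 32 x 32 mm and 40 mm long at its middle, on one side of which it lies flat on the bench. Origin at its centre (16 mm above the bench when it lies), x axis along its length. 0.12 kg. May be absent.

How it is judged (in metres and radians):
On the way, in this order (a step that is already met when the one before it is completed fails the run):
1. the lock bolt is drawn back (value of joint lock above 0.02 m), for 0.2 s.
2. the clamp is open (value of joint clamp above 1.4 rad), for 0.2 s.
3. every spindle lies home in a groove (z of spindle_0 in the frame of jig between 0.046 and 0.054 m and x of spindle_0 in the frame of jig between -0.015 and 0.015 m and angle between the x axis of each of spindle_0, spindle_1, spindle_2 and the x axis of jig, either way round below 0.06 rad and z of spindle_1 in the frame of jig between 0.046 and 0.054 m and x of spindle_1 in the frame of jig between -0.015 and 0.015 m and z of spindle_2 in the frame of jig between 0.046 and 0.054 m and x of spindle_2 in the frame of jig between -0.015 and 0.015 m), for 0.3 s.
4. the clamp is shut over the spindles (all of step 3 and value of joint clamp below 0.04 rad), for 0.2 s.
At the end, for the whole second after the job is handed in: Every spindle present lies at rest in a V groove of its own (axis 46 to 54 mm above the jig's underside, within 15 mm of the middle of the groove's length, within 0.06 rad of the groove), the clamp is shut (below 0.04 rad) and the lock bolt is home (within 5 mm) (all of step 4 and value of joint lock below 0.005 m and linear speed of each of spindle_0, spindle_1, spindle_2 below 0.02 m/s); the robot touches nothing.
It fails at once if the oil bottle is knocked over (angle between oil_bottle's own z axis and vertical above 0.6 rad).
Of spindle_0, spindle_1, spindle_2 only 2 to 3 are there at a start; the rules pass over those that are not, and their reading is None.
At some moment in a run one of spindle_0, spindle_1, spindle_2 may be knocked a few centimetres aside while the robot is not near it.
Once in a run the grip may slacken for a moment while it holds something.
It also fails if it takes over 210 s, if anything falls off the work surface, if the arm or the gripper's body presses on something with over 40 N, if the wrist force passes 120 N, or if a joint passes its speed limit or range.

## Robot

A 6-joint arm with a two-finger parallel gripper is mounted at the origin on a cart in front of the work surface, level with it; the furniture and walls round the work are solid. World frame = base frame: x ahead of the robot, y to its left, z up, the work surface at z = 0. Lengths are in m, angles in degrees, forces in N, time in s.
With the tool pointing down it reaches from about 0.4 to 0.825 m from the base axis. Payload 7 kg.
Tool frame: the origin (TCP) lies between the finger pads; the fingertips stand 19 mm ahead of it and the grasp point (between the pads) is the TCP; z points along the fingers, y is the line along which they close (so a half turn about z gives the same grasp; the last joint's range is limited). The gripper opens to 88 mm and grips with 3 to 60 N. Pads are 19 mm wide; open, the fingers measure 130 mm over their backs; the gripper's body (78 mm by 193 mm) begins 47 mm behind the grasp point.
Start: joints at [81.824, 20.546, 0.682, 0, -70.136, -16.507], TCP at [0.282, 0.613, 0.246] pointing down, gripper open.
Joint ranges: [-176.03, 176.03], [-82.01, 121.73], [-58.28, 71.71], [-173.87, 95.51], [-174.79, -0.11], [-173.66, 173.66]. Speed limits (degrees/s): [136.94, 136.94, 172.46, 180, 180, 180].

## Interface

Orientations are given as [roll, pitch, yaw] about the fixed x, y, z axes, in that order (R = Rz(yaw) Ry(pitch) Rx(roll)).
In Python, from plant import get_obs, snapshot, close_job, spot_in, spot_point gives the robot as it stands.
- The arm moves only by the tool play_rows, never from a script. Its argument "plan" is a list of rows, each a list of 6 numbers: the shift along the tool's x, y, z in cm, then the turn, a rotation vector about the tool's x, y, z in degrees. A call has 1 to 20 rows; each row shifts and turns the commanded pose from where the row before left it, along the tool's axes as they then stand; what a row does not reach is not made up. A row lasts 1/12 s, in which the tool goes at most 41.7 mm and 7.16 degrees, less where a joint would pass 70% of its speed; a pose out of reach is approached as far as the arm can. A call is refused whole if a number of a shift passes 4.17 or a number of a turn 7.16, either way. A call with a gripper value outside its range is refused whole. "grip" is the finger opening in cm, from 0 to 8.76, set as the call begins (left out, the last holds). The fingers move at their own pace and stop on an object; the grip force is fixed at half the most. Time passes only in rows, so rows that do not move let the fingers close. It gives the time, the measured TCP pose, the force, the opening and the grip force at its end, in the units of the state.
- get_obs(): the state, without advancing time (a new reading comes with each control period).
- snapshot(name): name is "side" or "top" or "wrist"; returns a dict with "frame" (384x512x3 uint8, red, green, blue), "fx", "fy", "cx", "cy" (pixels), "position" and "attitude" of the camera in the world. Camera axes: x right, y down, z forward; pixel columns grow to the right and rows downward; lengths in m; the calibration is good to about 2 mm. A picture is of the moment at which its call begins. There is no depth.
- close_job(): hands the job in; it is judged then, once.
Trained networks look in the newest picture that a camera, given by its name, has taken for a name from the list of things; names that differ only in an ending like _2 or _b are one class to them, and where a whole thing is asked for, a point or a joint stands for the part that bears it (a point fixed in the world has none). Each returns a list of dicts, best first, with "score" (0 to 1); they miss things now and then, are a little off and sometimes report something else, mostly with a low value. They report only what shows in the picture. A call takes as long as a camera call.
- spot_in(camera, thing): "position" ([x, y, z] in m, in world coordinates, good to about 4 mm: the middle of the surface that is visible of it).
- spot_point(camera, thing): "position" ([x, y, z] in m, in world coordinates, good to about 4 mm: a listed point, or the origin of a listed thing).
The state is a dict: "clock": time; "joint_pos": joint angles; "qvel": joint speeds; "tau": joint torques, N m; "tool_pos": TCP position; "orientation": TCP orientation; "force": force on the tool from outside, world axes, zero at the start; "moment": the same for the moment, N m; "opening": finger opening in m; "gripper_force": force on a finger pad.
Only numpy, scipy, OpenCV 4.12 (cv2) and the standard library are available. Lean on these libraries where they do the work, as an engineer would, in place of code of your own. Each camera call takes 0.05 s, during which the arm holds its last target. There are 200 camera calls.

## Working session

There is one attempt and no reset: what is moved stays moved. The work goes in short steps, Python scripts to look and compute and a tool call to move; the robot and the scene stay as the last step left them, time stands still between calls to the robot, and variables do not carry over. Pictures are saved under pics/ and viewed, at most 14 in all, crops included, and the job is handed in when it is done.

Besides the shell and the picture viewer there is one more tool, called after "Request:" as a command line: name --pt "numbers of a row" for each row, then --argument value for the rest. play_rows: Moves the arm, as the interface text tells. Its arguments: {"type":"object","properties":{"plan":{"type":"array","items":{"type":"array","items":{"type":"number"}}},"grip":{"type":"number"}},"required":["plan"]}

```bash
ls; mkdir -p pics; cat > h.py <<'E'
import numpy as np, cv2
from scipy.spatial.transform import Rotation as R
from plant import *
def save(cam,fn):
    s=snapshot(cam); cv2.imwrite('pics/'+fn,s['frame'][:,:,::-1]); return s
E
python3 - <<'E'
from h import *
o=get_obs(); print(o)
for c in ['top','side']:
    s=save(c,c+'0.png'); print({k:v for k,v in s.items() if k!='frame'})
    for t in ['clamp_handle','clamp_hinge','lock_knob','groove_left','groove_middle','groove_right','oil_bottle','spindle_0','jig']:
        print(c,t,[(np.round(d['position'],3).tolist(),round(d['score'],2)) for d in spot_point(c,t)][:5])
E
```

```text
pics
{'clock': 0.0, 'joint_pos': array([ 8.18248529e+01,  2.05906972e+01,  6.33907294e-01, -2.02089768e-02,
       -7.01350908e+01, -1.65077729e+01]), 'qvel': array([ 3.32926146e-02, -7.27158934e-02,  1.49760839e-01,  2.58231930e-02,
       -2.24099154e-05,  3.47790639e-02]), 'tau': array([ 1.28298463e-03, -5.82720029e+01,  2.93057102e+01,  6.99721277e+00,
        6.89860142e-03, -1.52816228e-04]), 'tool_pos': array([0.28169899, 0.61290951, 0.24463172]), 'orientation': array([ 1.79906508e+02, -7.89533215e-03, -2.46897960e+01]), 'force': array([-0.59043878,  0.18136407,  1.03606564]), 'moment': array([ 0.05536474, -0.00589042,  0.01848941]), 'gripper_force': 0.0, 'opening': 0.08752139625813056}
{'fx': 418.2909799715415, 'fy': 418.2909799715415, 'cx': 256.5598970737878, 'cy': 192.18460901022522, 'position': array([0.27058961, 0.20473036, 1.19023666]), 'attitude': array([-168.97549082,    1.05149909,  -89.53323086])}
top clamp_handle [([0.429, 0.23, 0.079], 0.84)]
top clamp_hinge [([0.546, 0.359, 0.078], 0.71)]
top lock_knob [([0.358, 0.284, 0.115], 0.79), ([0.425, 0.226, 0.08], 0.53), 
[... 502 characters left out ...]
88764, 'cx': 255.43124592432383, 'cy': 191.2702344145943, 'position': array([0.58824593, 0.68168379, 0.78994486]), 'attitude': array([-143.53215944,   -0.29324637,  166.46608213])}
side clamp_handle [([0.426, 0.227, 0.073], 0.64)]
side clamp_hinge [([0.545, 0.36, 0.078], 0.91)]
side lock_knob [([0.359, 0.281, 0.117], 0.76)]
side groove_left [([0.439, 0.347, 0.049], 0.76)]
side groove_middle []
side groove_right [([0.541, 0.251, 0.048], 0.7)]
side oil_bottle [([0.353, 0.494, -0.0], 0.64)]
side spindle_0 [([0.481, 0.054, 0.016], 0.79), ([0.52, -0.034, 0.016], 0.71), ([0.562, -0.108, 0.014], 0.61), ([0.349, 0.495, 0.0], 0.21)]
side jig [([0.491, 0.297, 0.0], 0.79), ([0.438, 0.347, 0.05], 0.56)]
```

View pics/top0.png

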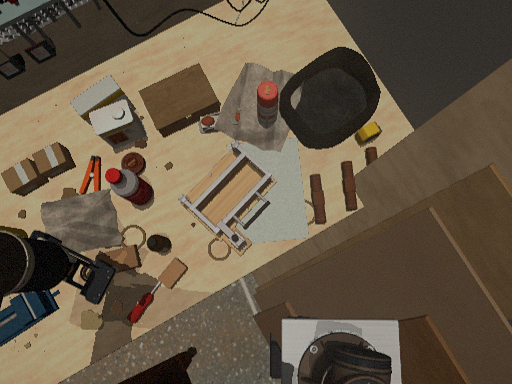

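View pics/side0.png

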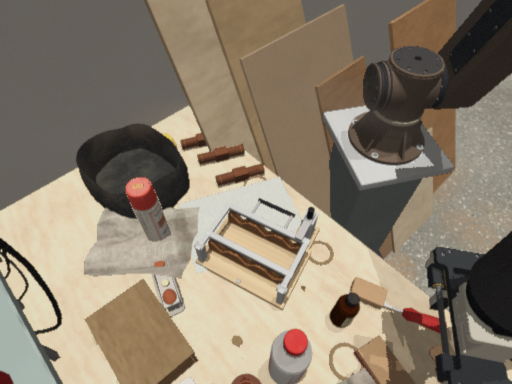

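The top view shows the shut jig at (230,198), with the knob at (235,238). Two full spindles lie at (318,198) and (349,185), and there is a short dark piece at (371,156). The bottle is at (158,242). In the side view the short piece is at (192,142). I'll zoom in on it and fit the jig pose.

```bash
cat >> h.py <<'E'
J={'clamp_handle':(-.096,0,.076),'clamp_hinge':(.082,0,.0765),'lock_knob':(-.097,.085,.114),'groove_left':(0,.07,.05),'groove_right':(0,-.07,.05),'jig':(0,0,0)}
def ray(s,uv):
    Rm=R.from_euler('xyz',s['attitude'],degrees=True)
    d=Rm.apply([(uv[0]-s['cx'])/s['fx'],(uv[1]-s['cy'])/s['fy'],1]); return np.array(s['position']),d
def onz(s,uv,z):
    p,d=ray(s,uv); return p+d*(z-p[2])/d[2]
def tri(rays):
    A=np.zeros((3,3));b=np.zeros(3)
    for p,d in rays:
        d=d/np.linalg.norm(d);M=np.eye(3)-np.outer(d,d);A+=M;b+=M@p
    return np.linalg.solve(A,b)
def proj(s,p):
    Rm=R.from_euler('xyz',s['attitude'],degrees=True); c=Rm.inv().apply(np.array(p)-s['position'])
    return np.array([s['fx']*c[0]/c[2]+s['cx'],s['fy']*c[1]/c[2]+s['cy']])
E
python3 - <<'E'
from h import *
T=snapshot('top');S=snapshot('side')
a=cv2.resize(T['frame'][120:240,270:420],None,fx=5,fy=5,interpolation=cv2.INTER_CUBIC)[:600,:,::-1]
b=cv2.resize(S['frame'][110:200,160:280],None,fx=5,fy=5,interpolation=cv2.INTER_CUBIC)[:,:,::-1]
cv2.imwrite('pics/ta.png',a);cv2.imwrite('pics/sb.png',b)
P=[];Q=[]
for k in range(2):
  for c in ['top','side']:
    snapshot(c)
    for t,q in J.items():
        r=[d for d in spot_point(c,t) if d['score']>.55]
        if r: P.append(r[0]['position']);Q.append(q)
P=np.array(P);Q=np.array(Q)
from scipy.optimize import least_squares
f=lambda v:((R.from_euler('z',v[2]).apply(Q)+[v[0],v[1],0]-P)[:,:2]).ravel()
s=least_squares(f,[.49,.3,.83],loss='soft_l1',f_scale=.004);print(s.x,np.degrees(s.x[2]),np.round(s.fun.reshape(-1,2)*1000,0).tolist())
E
```

```text
[0.49106978 0.29790967 0.83482775] 47.832106707189766 [[-1.0, -2.0], [2.0, 0.0], [3.0, 1.0], [4.0, 1.0], [-1.0, 1.0], [-1.0, -1.0], [1.0, -1.0], [2.0, 1.0], [3.0, -3.0], [-0.0, -2.0], [-2.0, 2.0], [2.0, 2.0], [-3.0, 0.0], [-72.0, -60.0], [-81.0, 380.0], [4.0, -1.0], [-1.0, -1.0], [4.0, -0.0], [-2.0, -1.0], [0.0, 3.0], [-2.0, 0.0]]
```

View pics/ta.png

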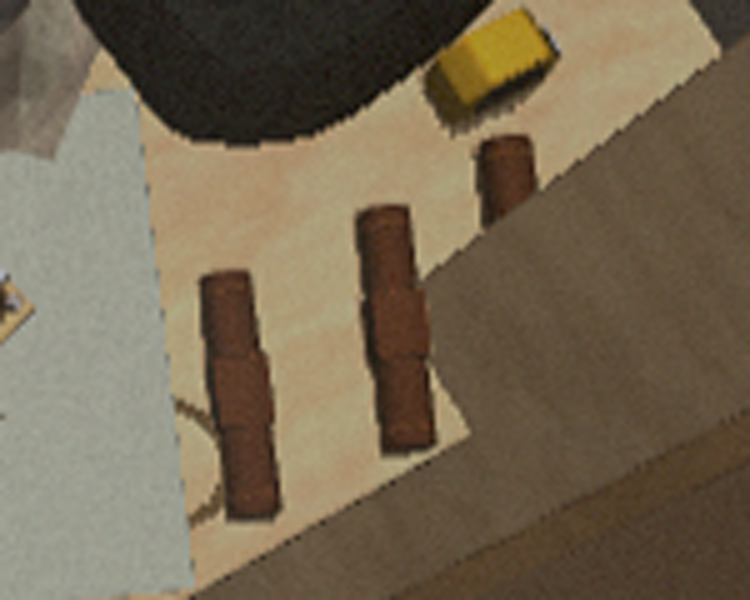

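View pics/sb.png

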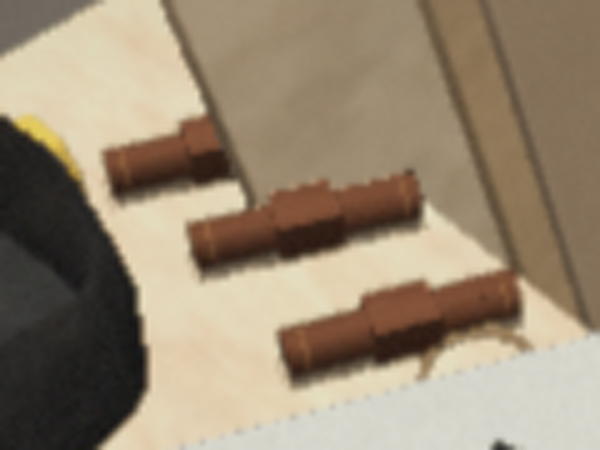

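The zooms show three spindles. The third, at top crop (507,180) and side crop (165,160), is clipped by a brown panel edge in both views, so I'll triangulate that edge.

```bash
python3 - <<'E'
from h import *
T=snapshot('top');S=snapshot('side')
a=[(354,175),(413,130),(364,206),(310,239)];b=[(193,110),(210,151)]
for u in a: print('T z0',onz(T,u,0).round(3))
for u in b+[(246,152),(278,176)]: print('S z0',onz(S,u,0).round(3))
n1=np.cross(ray(T,a[0])[1],ray(T,a[1])[1]); p0=ray(T,a[0])[0]
for u in b:
    p,d=ray(S,u); t=n1@(p0-p)/(n1@d); print('edge pt',(p+t*d).round(3))
tc=lambda x,y:(x/5+270,y/5+120); sc=lambda x,y:(x/5+160,y/5+110)
# spindles: ends centre top/side
pairs={'s0a':((226,285),(290,345)),'s0b':((252,505),(510,295)),'s0m':((240,390),(402,318)),
'1a':((384,220),(203,238)),'1b':((409,438),(410,192)),'1m':((397,325),(308,218)),'2a':((506,148),(115,165))}
for k,(u,v) in pairs.items():
    r1,r2=ray(T,tc(*u)),ray(S,sc(*v)); print(k,tri([r1,r2]).round(3), onz(T,tc(*u),.016).round(3),onz(S,sc(*v),.016).round(3))
for c in ['top','side']:
    print([(np.round(d['position'],3).tolist(),round(d['score'],2)) for d in spot_point(c,'spindle_0')])
s=save('wrist','w0.png');print(s['position'],s['attitude'])
E
```

```text
T z0 [ 0.555 -0.055  0.   ]
T z0 [ 0.692 -0.234  0.   ]
T z0 [ 0.463 -0.08   0.   ]
T z0 [0.368 0.076 0.   ]
S z0 [ 0.573 -0.264 -0.   ]
S z0 [ 0.547 -0.066  0.   ]
S z0 [ 0.441 -0.036 -0.   ]
S z0 [0.371 0.077 0.   ]
edge pt [ 0.575 -0.095  0.141]
edge pt [ 0.548 -0.048  0.019]
s0a [0.544 0.06  0.016] [0.544 0.06  0.016] [0.543 0.061 0.016]
s0b [0.415 0.049 0.012] [0.417 0.048 0.016] [0.414 0.053 0.016]
s0m [0.48  0.055 0.017] [0.483 0.053 0.016] [0.478 0.056 0.016]
1a [ 0.581 -0.031  0.018] [ 0.583 -0.032  0.016] [ 0.579 -0.031  0.016]
1b [ 0.454 -0.041  0.016] [ 0.456 -0.042  0.016] [ 0.452 -0.039  0.016]
1m [ 0.519 -0.036  0.014] [ 0.521 -0.037  0.016] [ 0.516 -0.032  0.016]
2a [ 0.624 -0.103  0.017] [ 0.627 -0.104  0.016] [ 0.622 -0.102  0.016]
[([0.518, -0.038, 0.014], 0.89), ([0.479, 0.05, 0.017], 0.63)]
[([0.519, -0.035, 0.018], 0.79), ([0.481, 0.053, 0.013], 0.75), ([0.56, -0.109, 0.013], 0.5)]
[0.35639244 0.57800888 0.38414435] [ 1.62262169e+02  3.26172816e-02 -1.14682827e+02]
```

Request:
play_rows --pt "2.09 2.67 0 0 0 0" --pt "2.09 2.67 0 0 0 0" --pt "2.09 2.67 0 0 0 0" --pt "2.09 2.67 0 0 0 0" --pt "2.09 2.67 0 0 0 0" --pt "2.09 2.67 0 0 0 0" --pt "2.09 2.67 0 0 0 0" --pt "2.09 2.67 0 0 0 0" --pt "2.09 2.67 0 0 0 0" --pt "2.09 2.67 0 0 0 0" --grip 8.76

```text
clock: 3.58
tool_pos: [0.3604, 0.2818, 0.2458]
orientation: [-180.0, -0.0, -24.7]
force: [1.7, 0.2, 0.6]
opening: 0.0873
gripper_force: 0.0
```

Request:
play_rows --pt "0 0 0 0 0 7.16" --pt "0 0 0 0 0 7.16" --pt "0 0 0 0 0 7.16" --pt "0 0 0 0 0 7.16" --pt "0 0 0 0 0 7.16" --pt "0 0 0 0 0 7.16" --pt "0 0 0 0 0 7.16" --pt "0 0 0 0 0 7.16" --pt "0 0 0 0 0 7.16" --pt "0 0 0 0 0 7.16" --pt "0 0 0 0 0 7.16" --pt "0 0 0 0 0 7.16" --pt "0 0 0 0 0 7.16" --pt "0 0 0 0 0 7.16" --pt "0 0 0 0 0 7.16" --pt "0 0 0 0 0 0" --pt "0 0 0 0 0 0"

```text
clock: 5.0
tool_pos: [0.3603, 0.2835, 0.2457]
orientation: [180.0, 0.0, -131.9]
force: [-0.6, 0.4, -0.3]
opening: 0.0877
gripper_force: 0.0
```

```bash
cat >> h.py <<'E'
def delta(p,yaw=None,grip_off=0):
    "tool-frame shift (cm) and world-yaw turn (as tool z, deg) to target; first shift, then turn"
    o=get_obs(); Rm=R.from_euler('xyz',o['orientation'],degrees=True)
    d=Rm.inv().apply(np.array(p)-o['tool_pos'])*100
    dy=None if yaw is None else -((yaw-o['orientation'][2]+180)%360-180)
    print('at',o['tool_pos'].round(4),o['orientation'].round(1),'q',o['joint_pos'].round(0),'delta cm',d.round(2),'turn',dy)
def sp(c,t,n=4): return [(np.round(d['position'],3).tolist(),round(d['score'],2)) for d in spot_point(c,t)][:n]
E
python3 - <<'E'
from h import *
s=save('wrist','w1.png'); print(s['position'],s['attitude'])
for t in ['lock_knob','clamp_handle','clamp_hinge']: print(sp('wrist',t))
delta([.3595,.283,.121],-132.2)
E
```

```text
[0.30399409 0.22092451 0.38426049] [ 1.62201271e+02 -5.18932920e-03  1.38146215e+02]
[([0.363, 0.281, 0.115], 0.65)]
[([0.423, 0.227, 0.079], 0.73)]
[]
at [0.3603 0.2834 0.2456] [ 180.     0.  -131.9] q [  63.   -0.  -25.   -0.  -65. -105.] delta cm [ 0.08  0.03 12.46] turn 0.25908784890592074
```

View pics/w1.png

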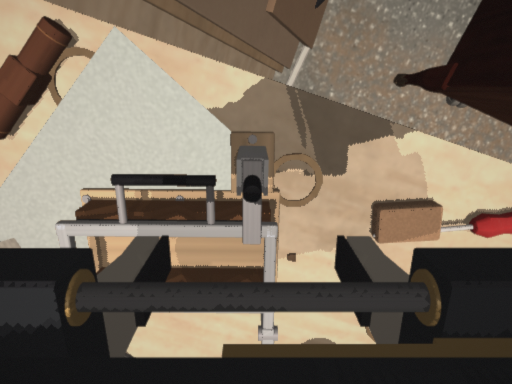

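The wrist view shows the knob at (252,188), the handle from (112,180) to (216,180), square with the image, so the yaw is right to about 0.5°. Now I'll compute the knob position.

```bash
python3 - <<'E'
from h import *
s=snapshot('wrist'); print(onz(s,(252,188),.114), proj(s,[.3603,.2834,.12]),s['fx'])
a=[onz(s,u,.076)[:2] for u in [(112,180),(216,180)]]; print('handle',a,np.mean(a,0)); d=a[0]-a[1];print(np.degrees(np.arctan2(d[1],d[0])), 'len',np.linalg.norm(d))
T=snapshot('top'); 
print('tri knob',tri([ray(s,(252,188)),ray(T,(235.5,238))]))
E
```

```text
[0.3589239  0.28166141 0.114     ] [252.15681033 192.61132325] 331.3515654481614
handle [array([0.46168931, 0.19397244]), array([0.38709391, 0.26099495])] [0.42439161 0.2274837 ]
-41.93907431746586 len 0.10028206027102941
tri knob [0.35856069 0.27959402 0.12016598]
```

Request:
play_rows --pt "0.19 0 2.5 0 0 0" --pt "0 0 2.5 0 0 0" --pt "0 0 2.5 0 0 0" --pt "0 0 2.5 0 0 0" --pt "0 0 1.5 0 0 0" --pt "0 0 0.9 0 0 0" --pt "0 0 0 0 0 0"

```text
clock: 5.88
tool_pos: [0.3585, 0.2811, 0.1199]
orientation: [-180.0, -0.2, -132.1]
force: [-1.2, 0.2, 0.6]
opening: 0.0874
gripper_force: 0.0
```

Request:
play_rows --pt "0 0 0 0 0 0" --pt "0 0 0 0 0 0" --pt "0 0 0 0 0 0" --pt "0 0 0 0 0 0" --pt "0 0 0 0 0 0" --pt "0 0 0 0 0 0" --pt "0 0 0 0 0 0" --pt "0 0 0 0 0 0" --pt "0 0 0 0 0 0" --pt "0 0 0 0 0 0" --grip 1.0

```text
clock: 6.72
tool_pos: [0.359, 0.282, 0.1216]
orientation: [-180.0, -0.0, -132.1]
force: [1.0, -0.0, -0.0]
opening: 0.0266
gripper_force: 0.0
```

Request:
play_rows --pt "0 0 0 0 0 0" --pt "0 0 0 0 0 0" --pt "0 0 0 0 0 0" --pt "0 0 0 0 0 0" --pt "0.4 0 0 0 0 0" --pt "0.4 0 0 0 0 0" --pt "0.4 0 0 0 0 0" --pt "0.4 0 0 0 0 0" --pt "0.4 0 0 0 0 0" --pt "0.4 0 0 0 0 0" --pt "0.4 0 0 0 0 0" --pt "0.3 0 0 0 0 0" --pt "0 0 0 0 0 0" --pt "0 0 0 0 0 0" --pt "0 0 0 0 0 0"

```text
clock: 7.97
tool_pos: [0.3391, 0.2596, 0.1216]
orientation: [-180.0, 0.1, -132.1]
force: [9.2, 0.3, -6.5]
opening: 0.015
gripper_force: 30.0
```

Request:
play_rows --pt "0 0 0 0 0 0" --pt "0 0 0 0 0 0" --pt "0 0 0 0 0 0" --pt "0 0 0 0 0 0" --pt "0 0 0 0 0 0" --pt "0 0 -2 0 0 0" --pt "0 0 -3 0 0 0" --pt "0 0 -3 0 0 0" --pt "0 0 -3 0 0 0" --pt "0 0 -1.5 0 0 0" --pt "-1.1 -2.8 0 0 0 0" --pt "-1.1 -2.8 0 0 0 0" --pt "-1.1 -2.8 0 0 0 0" --pt "0 0 0 0 0 0" --grip 8.76

```text
clock: 9.13
tool_pos: [0.4258, 0.2262, 0.2464]
orientation: [-180.0, -0.0, -132.2]
force: [0.5, 0.7, 0.6]
opening: 0.0873
gripper_force: 0.0
```

Request:
play_rows --pt "0 0 0 0 0 -6.9" --pt "0 0 0 0 0 -6.9" --pt "0 0 0 0 0 -6.9" --pt "0 0 0 0 0 -6.9" --pt "0 0 0 0 0 -6.9" --pt "0 0 0 0 0 -6.9" --pt "0 0 0 0 0 -6.9" --pt "0 0 0 0 0 -6.9" --pt "0 0 0 0 0 -6.9" --pt "0 0 0 0 0 -6.9" --pt "0 0 0 0 0 -6.9" --pt "0 0 0 0 0 -6.9" --pt "0 0 0 0 0 -6.9" --pt "0 0 0 0 0 0" --pt "0 0 0 0 0 0"

```text
clock: 10.38
tool_pos: [0.4225, 0.2272, 0.2465]
orientation: [180.0, 0.0, -42.6]
force: [0.2, 0.1, 0.3]
opening: 0.0877
gripper_force: 0.0
```

```bash
python3 - <<'E'
from h import *
for c in ['wrist','top','side']:
    s=snapshot(c); 
    if c=='wrist': w=s
    print(c,sp(c,'lock_knob',2),sp(c,'clamp_handle',2),sp(c,'spindle_0'))
delta([.4244,.2275,.076],-42.2)
cv2.imwrite('pics/w2.png',w['frame'][:,:,::-1])
E
```

```text
wrist [([0.344, 0.262, 0.116], 0.57)] [([0.428, 0.223, 0.075], 0.77)] [([0.482, 0.054, 0.021], 0.81)]
top [([0.34, 0.257, 0.116], 0.55)] [([0.426, 0.227, 0.081], 0.64)] [([0.48, 0.053, 0.016], 0.92), ([0.52, -0.038, 0.017], 0.73), ([0.557, -0.109, 0.016], 0.65)]
side [([0.492, 0.3, -0.0], 0.65), ([0.341, 0.262, 0.116], 0.63)] [([0.425, 0.227, 0.076], 0.74)] [([0.48, 0.054, 0.013], 0.82), ([0.521, -0.037, 0.014], 0.76), ([0.562, -0.106, 0.014], 0.57)]
at [0.4227 0.2272 0.2466] [180.    0.  -42.4] q [ 52.   2. -23.  -0. -65.  -4.] delta cm [ 0.1  -0.14 17.06] turn -0.19897366128464
```

View pics/w2.png

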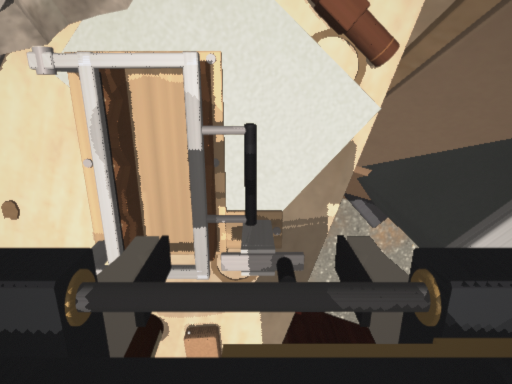

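The wrist view shows the handle from (251,125) to (251,222), with the knob drawn to (287,270).

```bash
python3 - <<'E'
from h import *
s=snapshot('wrist'); a=[onz(s,u,.076) for u in [(251,125),(251,222)]]; m=np.mean(a,0); d=a[0]-a[1]
print(m,np.degrees(np.arctan2(d[1],d[0])),np.linalg.norm(d)); delta(m,-42.2)
# arc: tool y = -x_jig, z = down ; hinge radius .178
th=np.linspace(0,1.78,18); x=.082-.178*np.cos(th); z=.0765+.178*np.sin(th)
print(np.c_[-np.diff(x)*100,-np.diff(z)*100].round(2).tolist())
E
```

```text
[0.42428596 0.22646522 0.076     ] -42.477652082154144 0.09624919922944594
at [0.4227 0.2272 0.2466] [180.   -0.  -42.4] q [ 52.   2. -23.   0. -65.  -4.] delta cm [ 0.16 -0.05 17.06] turn -0.1946854565180729
[[-0.1, -1.86], [-0.29, -1.84], [-0.48, -1.8], [-0.67, -1.74], [-0.85, -1.66], [-1.01, -1.56], [-1.17, -1.45], [-1.32, -1.32], [-1.45, -1.17], [-1.56, -1.01], [-1.66, -0.85], [-1.74, -0.67], [-1.8, -0.48], [-1.84, -0.29], [-1.86, -0.1], [-1.86, 0.1], [-1.84, 0.29]]
```

Request:
play_rows --pt "0 0 0 0 0 0" --pt "0 0 0 0 0 0" --pt "0 0 0 0 0 0" --pt "0 0 0 0 0 0" --pt "0 0 0 0 0 0" --pt "0 0 0 0 0 0" --pt "0 0 0 0 0 0" --pt "0 0 0 0 0 0" --pt "0 0 0 0 0 0" --pt "0 0 0 0 0 0" --grip 2.6

```text
clock: 11.87
tool_pos: [0.4227, 0.2272, 0.2466]
orientation: [180.0, -0.0, -42.4]
force: [0.7, 0.2, 0.3]
opening: 0.0283
gripper_force: 0.0
```

Request:
play_rows --pt "0.1 -0.1 3 0 0 0" --pt "0 0 3 0 0 0" --pt "0 0 3 0 0 0" --pt "0 0 2 0 0 0" --pt "0 0 1.5 0 0 0" --pt "0 0 1.5 0 0 0" --pt "0 0 1.5 0 0 0" --pt "0 0 1.5 0 0 0" --pt "0 0 0 0 0 0"

```text
clock: 12.62
tool_pos: [0.4229, 0.226, 0.0741]
orientation: [179.7, 0.0, -42.4]
force: [0.0, 0.4, -0.5]
opening: 0.0263
gripper_force: 0.0
```

Request:
play_rows --pt "0 0 0 0 0 0" --pt "0 0 0 0 0 0" --pt "0 0 0 0 0 0" --pt "0 0 0 0 0 0" --pt "0 0 0 0 0 0" --pt "0 0 0 0 0 0" --pt "0 0 0 0 0 0" --grip 0.6

```text
clock: 13.2
tool_pos: [0.4249, 0.2281, 0.0775]
orientation: [-179.9, -0.0, -42.4]
force: [1.2, 2.7, 5.6]
opening: 0.0111
gripper_force: 30.0
```

Gripped at 11 mm. Now for the arc.

Request:
play_rows --pt "0 -0.1 -1.86 0 0 0" --pt "0 -0.29 -1.84 0 0 0" --pt "0 -0.48 -1.8 0 0 0" --pt "0 -0.67 -1.74 0 0 0" --pt "0 -0.85 -1.66 0 0 0" --pt "0 -1.01 -1.56 0 0 0" --pt "0 0 0 0 0 0"

```text
clock: 13.78
tool_pos: [0.4475, 0.2528, 0.183]
orientation: [-180.0, -0.0, -42.4]
force: [-1.9, -3.2, 2.0]
opening: 0.0115
gripper_force: 30.0
```

Request:
play_rows --pt "0 -1.17 -1.45 0 0 0" --pt "0 -1.32 -1.32 0 0 0" --pt "0 -1.45 -1.17 0 0 0" --pt "0 -1.56 -1.01 0 0 0" --pt "0 -1.66 -0.85 0 0 0" --pt "0 -1.74 -0.67 0 0 0" --pt "0 -1.8 -0.48 0 0 0" --pt "0 -1.84 -0.29 0 0 0" --pt "0 -1.86 -0.1 0 0 0" --pt "0 -1.86 0.1 0 0 0" --pt "0 -1.7 0.26 0 0 0" --pt "0 0 0 0 0 0" --pt "0 0 0 0 0 0"

```text
clock: 14.87
tool_pos: [0.5689, 0.3856, 0.2504]
orientation: [-180.0, -0.0, -42.4]
force: [3.0, 0.6, 2.4]
opening: 0.011
gripper_force: 30.0
```

Request:
play_rows --pt "0 0 0 0 0 0" --pt "0 0 0 0 0 0" --pt "0 0 0 0 0 0" --pt "0 0 0 0 0 0" --pt "0 0 -2 0 0 0" --pt "0 0 -3 0 0 0" --pt "0 0 -3 0 0 0" --pt "1.54 3.0 0 0 0 0" --pt "1.54 3.0 0 0 0 0" --pt "1.54 3.0 0 0 0 0" --pt "1.54 3.0 0 0 0 0" --pt "1.54 3.0 0 0 0 0" --pt "1.54 3.0 0 0 0 0" --pt "1.54 3.0 0 0 0 0" --pt "1.54 3.0 0 0 0 0" --pt "1.54 3.0 0 0 0 0" --pt "1.54 3.0 0 0 0 0" --grip 7.0

```text
clock: 16.28
tool_pos: [0.4783, 0.058, 0.331]
orientation: [-180.0, 0.0, -42.4]
force: [-0.5, 0.2, 0.1]
opening: 0.0701
gripper_force: 0.0
```

Request:
play_rows --pt "0 0 0 0 0 7.16" --pt "0 0 0 0 0 7.16" --pt "0 0 0 0 0 7.16" --pt "0 0 0 0 0 7.16" --pt "0 0 0 0 0 7.16" --pt "0 0 0 0 0 7.16" --pt "0 0 0 0 0 7.16" --pt "0 0 0 0 0 7.16" --pt "0 0 0 0 0 7.16" --pt "0 0 0 0 0 7.16" --pt "0 0 0 0 0 7.16" --pt "0 0 0 0 0 7.16" --pt "0 0 0 0 0 7.16" --pt "0 0 0 0 0 7.16" --pt "0 0 0 0 0 7.16" --pt "0 0 0 0 0 7.16" --pt "0 0 0 0 0 7.16" --pt "0 0 0 0 0 7.16" --pt "0 0 0 0 0 3.6" --pt "0 0 0 0 0 0"

```text
clock: 17.95
tool_pos: [0.4791, 0.0595, 0.3309]
orientation: [180.0, -0.0, -175.0]
force: [0.1, -0.1, -0.0]
opening: 0.0703
gripper_force: 0.0
```

```bash
python3 - <<'E'
from h import *
w=save('wrist','w3.png'); print(w['position'],w['attitude'])
print(sp('wrist','spindle_0'))
snapshot('side');print(sp('side','clamp_handle'))
delta([.48,.054,.016],-175)
E
```

```text
[0.39554899 0.05161715 0.46950608] [ 1.62244871e+02 -3.59516337e-02  9.49699582e+01]
[([0.518, -0.034, 0.018], 0.58)]
[([0.572, 0.387, 0.248], 0.71)]
at [0.4794 0.0595 0.331 ] [ 180.    -0.  -174.7] q [  30.   -1.  -14.   -0.  -76. -115.] delta cm [-1.00e-02 -5.60e-01  3.15e+01] turn 0.25689831060091706
```

View pics/w3.png

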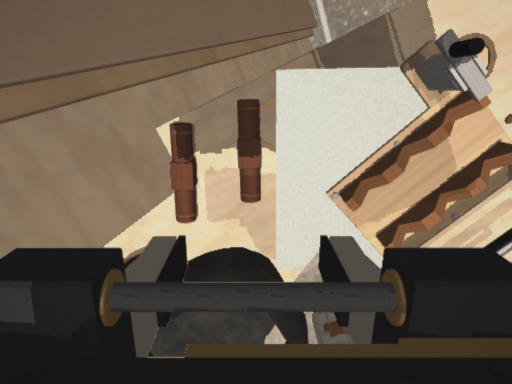

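```bash
python3 - <<'E'
from h import *
w=snapshot('wrist');T=snapshot('top')
cv2.imwrite('pics/w3c.png',cv2.resize(w['frame'][70:260,80:300],None,fx=3,fy=3,interpolation=cv2.INTER_CUBIC)[:,:,::-1])
a=[(354,175),(413,130)]
n1=np.cross(ray(T,a[0])[1],ray(T,a[1])[1]); p0=ray(T,a[0])[0]
for u in [(190,184),(150,214),(110,244)]:
    p,d=ray(w,u); t=n1@(p0-p)/(n1@d); print('edge pt',(p+t*d).round(3), 'z0',onz(w,u,0).round(3))
print('corner',onz(w,(157,127),0))
E
```

```text
edge pt [ 0.523 -0.018  0.055] z0 [ 0.54  -0.028  0.   ]
edge pt [ 0.546 -0.054  0.111] z0 [ 0.593 -0.087 -0.   ]
edge pt [ 0.565 -0.082  0.156] z0 [ 0.649 -0.149  0.   ]
corner [ 0.46087056 -0.07653868  0.        ]
```

View pics/w3c.png

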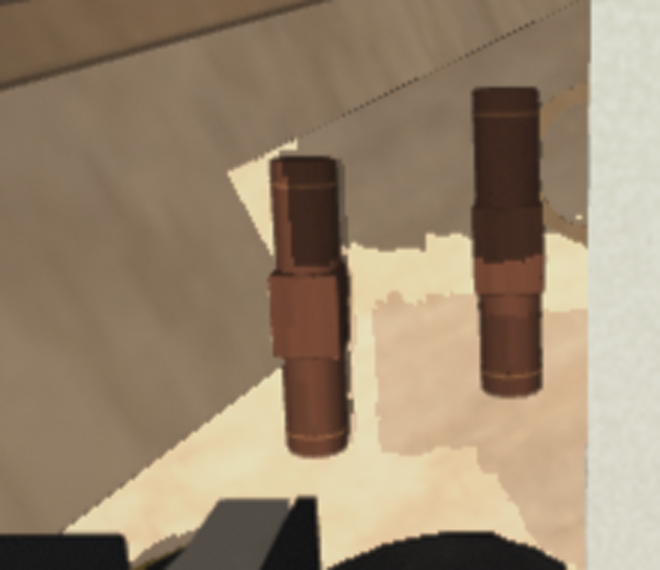

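The crop shows both spindles at (249,153) and (183,175). The panel edge starts near spindle 1's block and hides the third spindle. It leans away from the arm at about 24°. I'll take spindle 0 first.

```bash
python3 - <<'E'
from h import *
w=snapshot('wrist'); c=lambda x,y:(x/3+80,y/3+70)
for n,(a,b,m) in {'s0':((506,100),(512,388),(509,250)),'s1':((305,170),(318,448),(307,315))}.items():
    A,B=onz(w,c(*a),.022),onz(w,c(*b),.022); d=B-A
    print(n,((A+B)/2).round(4),onz(w,c(*m),.032).round(4),'yaw',np.degrees(np.arctan2(d[1],d[0])),np.linalg.norm(d))
T=snapshot('top');S=snapshot('side')
f=lambda x,y:(x/5+270,y/5+120); g=lambda x,y:(x/5+160,y/5+110)
print('tri blocktop s0',tri([ray(w,c(509,250)),ray(T,f(241,388)),ray(S,g(398,308))]))
delta([.480,.054,.024],-175)
E
```

```text
s0 [0.4821 0.0557 0.022 ] [0.48   0.0555 0.032 ] yaw 6.246751362241315 0.13231060016114163
s1 [ 0.5207 -0.0329  0.022 ] [ 0.5181 -0.0332  0.032 ] yaw 4.191960825318283 0.1329978209365024
tri blocktop s0 [0.4810511  0.05514971 0.02601049]
at [0.4796 0.0596 0.331 ] [ 180.     0.  -174.8] q [  30.   -1.  -14.   -0.  -76. -115.] delta cm [ 1.00e-02 -5.70e-01  3.07e+01] turn 0.16915963072170825
```

Request:
play_rows --pt "-0.1 -0.47 3.5 0 0 0" --pt "0 0 3.5 0 0 0" --pt "0 0 3.5 0 0 0" --pt "0 0 3.5 0 0 0" --pt "0 0 3.5 0 0 0" --pt "0 0 3.5 0 0 0" --pt "0 0 3 0 0 0" --pt "0 0 2 0 0 0" --pt "0 0 1.5 0 0 0" --pt "0 0 1.2 0 0 0" --pt "0 0 1 0 0 0" --pt "0 0 0 0 0 0"

```text
clock: 19.4
tool_pos: [0.48, 0.0545, 0.0321]
orientation: [-179.9, -0.2, -174.9]
force: [-0.2, 0.0, -0.3]
opening: 0.07
gripper_force: 0.0
```

Request:
play_rows --pt "0 0 0 0 0 0" --pt "0 0 0 0 0 0" --pt "0 0 0 0 0 0" --pt "0 0 0 0 0 0" --pt "0 0 0 0 0 0" --pt "0 0 0 0 0 0" --pt "0 0 0 0 0 0" --pt "0 0 0 0 0 0" --pt "0 0 0 0 0 0" --grip 2.4

```text
clock: 20.15
tool_pos: [0.4812, 0.0551, 0.0343]
orientation: [180.0, 0.0, -174.9]
force: [-1.6, -0.6, 6.1]
opening: 0.0316
gripper_force: 29.9
```

Request:
play_rows --pt "0 0 0 0 0 0" --pt "0 0 0 0 0 0" --pt "0 0 0.5 0 0 0" --pt "0 0 0.5 0 0 0" --pt "0 0 0 0 0 0" --grip 5.0

```text
clock: 20.57
tool_pos: [0.4803, 0.0547, 0.0227]
orientation: [-180.0, -0.1, -174.9]
force: [0.4, -0.6, -0.8]
opening: 0.0494
gripper_force: 0.0
```

Request:
play_rows --pt "0 0 0 0 0 0" --pt "0 0 0 0 0 0" --pt "0 0 0 0 0 0" --pt "0 0 0 0 0 0" --pt "0 0 0 0 0 0" --pt "0 0 0 0 0 0" --pt "0 0 0 0 0 0" --grip 2.4

```text
clock: 21.15
tool_pos: [0.481, 0.0551, 0.024]
orientation: [180.0, 0.0, -174.9]
force: [0.9, 0.8, -1.0]
opening: 0.0323
gripper_force: 29.9
```

Request:
play_rows --pt "0 0 -1 0 0 0" --pt "0 0 -3 0 0 0" --pt "0 0 -4 0 0 0" --pt "0 0 -4 0 0 0" --pt "0 0 -4 0 0 0" --pt "0 0 -4 0 0 0" --pt "0 0 0 0 0 -7.1" --pt "0 0 0 0 0 -7.1" --pt "0 0 0 0 0 -7.1" --pt "0 0 0 0 0 -7.1" --pt "0 0 0 0 0 -7.1" --pt "0 0 0 0 0 -7.1" --pt "0 0 0 0 0 0"

```text
clock: 22.23
tool_pos: [0.4807, 0.0549, 0.2238]
orientation: [180.0, -0.0, -131.9]
force: [0.2, 0.3, -1.4]
opening: 0.032
gripper_force: 29.9
```

Request:
play_rows --pt "-3.1 1.44 0 0 0 0" --pt "-3.1 1.44 0 0 0 0" --pt "-3.1 1.44 0 0 0 0" --pt "-3.1 1.44 0 0 0 0" --pt "-3.1 1.44 0 0 0 0" --pt "-3.1 1.44 0 0 0 0" --pt "0 0 0 0 0 0" --pt "0 0 0 0 0 0"

```text
clock: 22.9
tool_pos: [0.5421, 0.2523, 0.2228]
orientation: [180.0, -0.1, -132.4]
force: [0.5, -1.0, -1.9]
opening: 0.032
gripper_force: 29.9
```

```bash
python3 - <<'E'
from h import *
w=snapshot('wrist'); v=cv2.resize(w['frame'],None,fx=1.5,fy=1.5)[:,:,::-1]; cv2.imwrite('pics/w4.png',v)
for g in ['groove_left','groove_middle','groove_right','lock_knob','spindle_0']: print(g,sp('wrist',g))
for g,y in zip('lmr',[.07,0,-.07]):
    for x in (-.045,.045):
        P=R.from_euler('z',47.8,degrees=True).apply([x,y,.053])+[.491,.298,0]; print(g,x,(proj(w,P)*1.5).round(0))
delta([.542,.2505,.058],-132.2); print(get_obs()['opening'])
E
```

```text
groove_left [([0.44, 0.344, 0.046], 0.68)]
groove_middle [([0.495, 0.301, 0.05], 0.63)]
groove_right [([0.495, 0.298, 0.048], 0.32)]
lock_knob [([0.344, 0.261, 0.113], 0.62)]
spindle_0 [([0.542, 0.249, 0.215], 0.83)]
l -0.045 [603. 196.]
l 0.045 [585. 332.]
m -0.045 [489. 197.]
m 0.045 [481. 332.]
r -0.045 [376. 197.]
r 0.045 [376. 333.]
at [0.5421 0.25   0.2243] [-180.     0.  -132.4] q [ 43.  14. -11.  -0. -65. -86.] delta cm [-0.03  0.04 16.63] turn -0.16432913799292237
0.0319139846720447
```

View pics/w4.png

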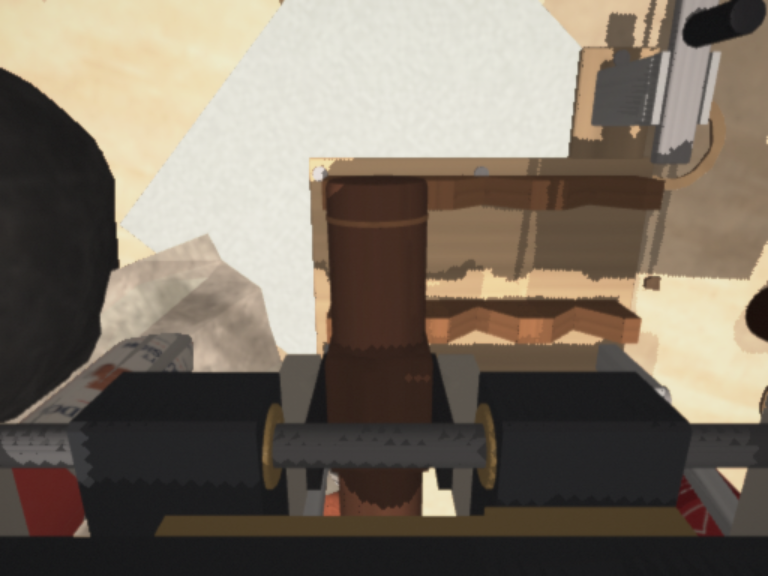

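The wrist view shows the jig notches where I predicted them. A can with a red cap stands under the gripper's left side at (50,500), so I'll check its position before lowering.

```bash
python3 - <<'E'
from h import *
T=snapshot('top');S=snapshot('side')
p=tri([ray(T,(267,87)),ray(S,(140,186))]);print('cap',p)
Ri=R.from_euler('z',-47.8,degrees=True)
print('jig',Ri.apply(p-[.491,.298,0]))
for z in (0,.1): q=onz(S,(157,238),z);print('base',z,q,Ri.apply(q-[.491,.298,0]))
q=onz(T,(267,118),0);print(q,Ri.apply(q-[.491,.298,0]))
E
```

```text
cap [0.71864034 0.20205258 0.22038925]
jig [ 0.08183241 -0.23308687  0.22038925]
base 0 [7.25753188e-01 2.00969963e-01 1.11022302e-16] [ 8.58082530e-02 -2.39083314e-01  1.11022302e-16]
base 0.1 [0.70834599 0.26182406 0.1       ] [ 0.11919648 -0.18531103  0.1       ]
[0.72933851 0.19896905 0.        ] [ 0.08673429 -0.24308339  0.        ]
```

Request:
play_rows --pt "0 0.04 3 0 0 0" --pt "0 0 3 0 0 0" --pt "0 0 3 0 0 0" --pt "0 0 2 0 0 0" --pt "0 0 1.5 0 0 0" --pt "0 0 1 0 0 0" --pt "0 0 1 0 0 0" --pt "0 0 1 0 0 0" --pt "0 0 0.5 0 0 0" --pt "0 0 0.4 0 0 0" --pt "0 0 0 0 0 0" --pt "0 0 0 0 0 0"

```text
clock: 24.3
tool_pos: [0.5421, 0.2512, 0.0603]
orientation: [-180.0, 0.0, -132.3]
force: [1.1, 0.2, -1.1]
opening: 0.0317
gripper_force: 29.9
```

Request:
play_rows --pt "0 0 0.2 0 0 0" --pt "0 0 0 0 0 0" --pt "0 0 0 0 0 0"

```text
clock: 24.55
tool_pos: [0.5423, 0.2516, 0.0587]
orientation: [-180.0, 0.1, -132.3]
force: [-0.8, 1.5, 0.1]
opening: 0.0318
gripper_force: 29.9
```

Request:
play_rows --pt "0 0 0 0 0 0" --pt "0 0 0 0 0 0" --pt "0 0 0 0 0 0" --pt "0 0 -1 0 0 0" --pt "0 0 -2 0 0 0" --pt "0 0 -4 0 0 0" --pt "0 0 -4 0 0 0" --pt "0 0 -4 0 0 0" --pt "0 0 -4 0 0 0" --pt "0 0 0 0 0 0" --grip 5.2

```text
clock: 25.38
tool_pos: [0.5452, 0.2525, 0.2583]
orientation: [-179.8, 0.8, -132.2]
force: [0.8, 0.6, 0.7]
opening: 0.0523
gripper_force: 0.0
```

```bash
python3 - <<'E'
from h import *
for c in ['wrist','top','side']:
    snapshot(c); print(c,sp(c,'spindle_0',5))
delta([.519,-.0345,.2],-175.5)
E
```

```text
wrist [([0.544, 0.25, 0.05], 0.91)]
top [([0.538, 0.249, 0.058], 0.81), ([0.518, -0.032, 0.014], 0.64)]
side [([0.541, 0.251, 0.049], 0.82), ([0.341, 0.256, 0.115], 0.41)]
at [0.5413 0.2506 0.2469] [ 1.800e+02 -1.000e-01 -1.323e+02] q [ 44.  13.  -9.  -0. -67. -86.] delta cm [ 22.59 -17.53   4.73] turn 43.23071244421797
```

Request:
play_rows --pt "3.1 -2.24 0 0 0 0" --pt "3.1 -2.24 0 0 0 0" --pt "3.1 -2.24 0 0 0 0" --pt "3.1 -2.24 0 0 0 0" --pt "3.1 -2.24 0 0 0 0" --pt "0 0 0 0 0 7.16" --pt "0 0 0 0 0 7.16" --pt "0 0 0 0 0 7.16" --pt "0 0 0 0 0 7.16" --pt "0 0 0 0 0 7.16" --pt "0 0 0 0 0 7.16" --pt "0 0 0 7.1 0 0" --pt "0 0 0 7.1 0 0" --pt "0 0 0 7.1 0 0" --pt "0 0 0 7.1 0 0" --pt "0 0 0 0 0 0"

```text
clock: 27.02
tool_pos: [0.5199, 0.062, 0.2454]
orientation: [-150.9, -0.3, -175.0]
force: [-0.2, -0.4, -0.7]
opening: 0.0523
gripper_force: 0.0
```

```bash
python3 - <<'E'
from h import *
w=save('wrist','w5.png'); print(w['position'],w['attitude']); print(sp('wrist','spindle_0'),sp('wrist','spindle_0'))
delta([.519,-.0345,.2])
np.savez('w5.npz',position=w['position'],attitude=w['attitude'],fx=w['fx'],fy=w['fy'],cx=w['cx'],cy=w['cy'])
E
```

```text
[0.43094545 0.12151753 0.36677874] [162.52946172  29.06058467  95.1379702 ]
[([0.518, -0.035, 0.016], 0.89)] [([0.518, -0.035, 0.016], 0.89)]
at [0.5202 0.0614 0.2469] [-1.516e+02 -1.000e-01 -1.752e+02] q [  43.   11.  -27.   23.  -72. -139.] delta cm [ 0.91 -6.16  8.66] turn None
```

View pics/w5.png

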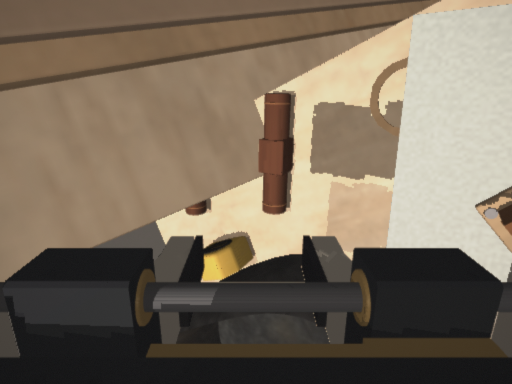

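The tilted wrist view shows spindle 1 at (275,155) and only the tip of spindle 2 at (195,210). The panel edge runs from (262,178) to (95,248). I'll fit both panel edges across all the views.

```bash
cat > e.py <<'E'
from h import *
from scipy.optimize import least_squares
T=snapshot('top');S=snapshot('side');W5=dict(np.load('w5.npz'));W3=dict(W5);W3['position']=np.array([0.39554899,0.05161715,0.46950608]);W3['attitude']=np.array([162.244871,-.036,94.96996])
def fit(obs,x0):
    def f(v):
        A,B=v[:3],v[3:]; r=[]
        for c,p,q in obs:
            a,b=proj(c,A),proj(c,B); n=np.array([-(b-a)[1],(b-a)[0]]);n/=np.linalg.norm(n)
            r+=[n@(np.array(p)-a),n@(np.array(q)-a)]
        return np.r_[r,.001*(v-x0)*100]
    s=least_squares(f,x0); print(s.x.round(3),s.fun[:-6].round(1))
fit([(T,(354,175),(413,130)),(S,(193,110),(210,151)),(W3,(188,185),(105,247)),(W5,(262,178),(95,248))],np.array([.552,-.055,.01,.60,-.15,.2]))
fit([(T,(364,206),(356,182)),(W3,(156,126.7),(170,153.3)),(W5,(255,103),(264,128))],np.array([.461,-.077,.0,.55,-.055,.01]))
w=snapshot('wrist')['frame']
E
python3 e.py
```

```text
[ 0.546 -0.041  0.018  0.592 -0.125  0.213] [ 0.8 -0.6  0.  -0.3 -0.6  0.1  0.2  0.2]
[ 0.465 -0.073  0.007  0.52  -0.065 -0.033] [ 1.6  3.1  0.6 -3.4 -0.2  0.5]
```

The leaning edge fits all four views to under 1 px. It would cut through spindle 1 as the spindle lies now, so the panel may not be solid. I'll treat it as solid, come down over spindle 1 in small steps and watch the force.

Request:
play_rows --pt "0 0 0 -7.1 0 0" --pt "0 0 0 -7.1 0 0" --pt "0 0 0 -7.1 0 0" --pt "0 0 0 -7.1 0 0" --pt "0 0 0 0 0 0" --pt "0.3 -3.2 0 0 0 0" --pt "0.3 -3.2 0 0 0 0" --pt "0.3 -3.2 0 0 0 0" --pt "0 0 0 0 0 0" --pt "0 0 2 0 0 0" --pt "0 0 2 0 0 0" --pt "0 0 2 0 0 0" --pt "0 0 1.5 0 0 0" --pt "0 0 0 0 0 0" --pt "0 0 0 0 0 0" --grip 5.2

```text
clock: 28.57
tool_pos: [0.5194, -0.0358, 0.1731]
orientation: [-180.0, -0.0, -175.3]
force: [0.6, -0.1, -0.4]
opening: 0.0522
gripper_force: 0.0
```

```bash
python3 - <<'E'
from h import *
w=snapshot('wrist'); print(sp('wrist','spindle_0'))
S=snapshot('side'); print(sp('side','spindle_0'))
delta([.519,-.0345,.024],-175.5); print(get_obs()['force'])
v=np.hstack([w['frame'],S['frame'][60:,:][:384]] if 0 else [w['frame'][60:320,60:460],S['frame'][60:320,120:420]])[:,:,::-1]; cv2.imwrite('pics/ws6.png',v)
E
```

```text
[([0.52, -0.035, 0.014], 0.63)]
[([0.54, 0.251, 0.049], 0.88), ([0.52, -0.034, 0.016], 0.66), ([0.555, -0.157, 0.014], 0.58)]
at [ 0.5203 -0.0353  0.1743] [ 1.800e+02  1.000e-01 -1.752e+02] q [  18.   10.  -24.    0.  -56. -103.] delta cm [ 0.16  0.09 15.03] turn 0.27426372153871625
[ 0.24874233 -0.01508861 -0.76924098]
```

View pics/ws6.png

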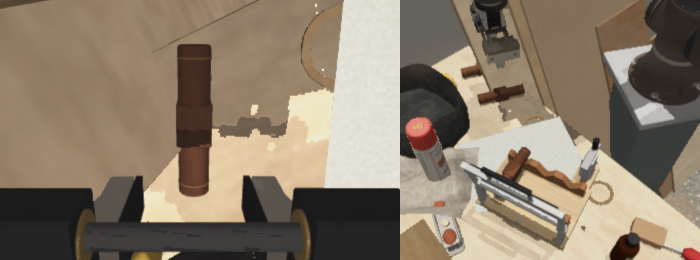

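The left half shows spindle 1 under the tool at (195,120). In the right half the gripper is in front of the panel, and the nets now put spindle 2 at (.555,-.157), so it was nudged. I'll probe downward.

Request:
play_rows --pt "0.1 0.1 0.5 0 0 0" --pt "0 0 0.5 0 0 0" --pt "0 0 0.5 0 0 0" --pt "0 0 0 0 0 0"

```text
clock: 29.1
tool_pos: [0.5178, -0.0345, 0.1567]
orientation: [-180.0, -0.1, -175.2]
force: [0.1, -0.4, -0.0]
opening: 0.0521
gripper_force: 0.0
```

Request:
play_rows --pt "0 0 0.3 0 0 0" --pt "0 0 0.3 0 0 0" --pt "0 0 0 0 0 0"

```text
clock: 29.35
tool_pos: [0.5181, -0.0345, 0.1512]
orientation: [-180.0, -0.1, -175.2]
force: [0.1, -0.3, -0.2]
opening: 0.0518
gripper_force: 0.0
```

Request:
play_rows --pt "0 0 0.3 0 0 0" --pt "0 0 0.3 0 0 0" --pt "0 0 0 0 0 0"

```text
clock: 29.6
tool_pos: [0.5182, -0.0345, 0.1453]
orientation: [-180.0, -0.0, -175.2]
force: [-0.4, 0.2, -0.7]
opening: 0.0517
gripper_force: 0.0
```

Request:
play_rows --pt "0 0 0.3 0 0 0" --pt "0 0 0 0 0 0"

```text
clock: 29.77
tool_pos: [0.5183, -0.0345, 0.1425]
orientation: [180.0, -0.0, -175.2]
force: [0.3, 0.2, -0.3]
opening: 0.0521
gripper_force: 0.0
```

Request:
play_rows --pt "0 0 0.3 0 0 0" --pt "0 0 0.3 0 0 0" --pt "0 0 0 0 0 0"

```text
clock: 30.02
tool_pos: [0.5181, -0.0345, 0.1363]
orientation: [180.0, -0.1, -175.2]
force: [-0.5, 0.3, 0.2]
opening: 0.0518
gripper_force: 0.0
```

Request:
play_rows --pt "0 0 0.3 0 0 0" --pt "0 0 0.3 0 0 0" --pt "0 0 0 0 0 0"

```text
clock: 30.27
tool_pos: [0.5181, -0.0345, 0.1303]
orientation: [-180.0, -0.1, -175.2]
force: [-1.0, -1.0, -0.5]
opening: 0.0521
gripper_force: 0.0
```

```bash
python3 - <<'E'
from h import *
S=save('side','s7.png'); T=snapshot('top'); o=get_obs(); print(o['force'],o['tool_pos'],o['opening'])
a=cv2.resize(S['frame'][40:220,120:300],None,fx=2.8,fy=2.8); b=cv2.resize(T['frame'][90:270,270:375],None,fx=2.8,fy=2.8)
cv2.imwrite('pics/st7.png',np.hstack([a,b])[:,:,::-1])
E
```

```text
[ 0.15888743 -0.39913771 -0.23729565] [ 0.5183864  -0.03448603  0.13077871] 0.05222353778508227
```

View pics/st7.png

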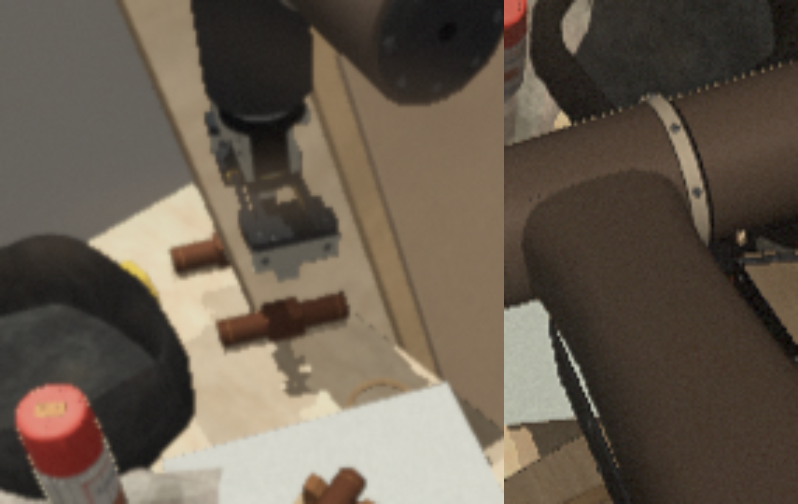

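The side view shows the gripper already passing through the drawn panel around (280,190) with no contact force, so the panel is not solid here. I'll continue down carefully.

Request:
play_rows --pt "0 0 0.5 0 0 0" --pt "0 0 0.5 0 0 0" --pt "0 0 0.5 0 0 0" --pt "0 0 0 0 0 0"

```text
clock: 30.7
tool_pos: [0.5177, -0.0346, 0.1147]
orientation: [-180.0, -0.1, -175.2]
force: [-0.3, -0.1, -0.7]
opening: 0.052
gripper_force: 0.0
```

Request:
play_rows --pt "0 0 0.5 0 0 0" --pt "0 0 0.5 0 0 0" --pt "0 0 0.5 0 0 0" --pt "0 0 0 0 0 0"

```text
clock: 31.03
tool_pos: [0.5178, -0.0346, 0.0997]
orientation: [-180.0, -0.1, -175.2]
force: [-0.2, -0.4, -0.6]
opening: 0.0519
gripper_force: 0.0
```

Request:
play_rows --pt "0 0 0.6 0 0 0" --pt "0 0 0.6 0 0 0" --pt "0 0 0.6 0 0 0" --pt "0 0 0.6 0 0 0" --pt "0 0 0 0 0 0"

```text
clock: 31.45
tool_pos: [0.5176, -0.0347, 0.0755]
orientation: [-180.0, -0.1, -175.2]
force: [-1.1, -0.1, -0.3]
opening: 0.0521
gripper_force: 0.0
```

Request:
play_rows --pt "0 0 0.5 0 0 0" --pt "0 0 0.5 0 0 0" --pt "0 0 0.5 0 0 0" --pt "0 0 0.5 0 0 0" --pt "0 0 0 0 0 0"

```text
clock: 31.87
tool_pos: [0.5179, -0.0346, 0.0558]
orientation: [-180.0, -0.1, -175.2]
force: [-0.2, -0.6, -0.5]
opening: 0.052
gripper_force: 0.0
```

Request:
play_rows --pt "0 0 0.6 0 0 0" --pt "0 0 0.6 0 0 0" --pt "0 0 0.6 0 0 0" --pt "0 0 0.6 0 0 0" --pt "0 0 0.7 0 0 0" --pt "0 0 0 0 0 0" --pt "0 0 0 0 0 0"

```text
clock: 32.45
tool_pos: [0.5181, -0.0346, 0.0254]
orientation: [-180.0, -0.1, -175.2]
force: [-0.2, -0.3, -0.2]
opening: 0.0519
gripper_force: 0.0
```

Request:
play_rows --pt "0 0 0 0 0 0" --pt "0 0 0 0 0 0" --pt "0 0 0 0 0 0" --pt "0 0 0 0 0 0" --pt "0 0 0 0 0 0" --pt "0 0 0 0 0 0" --pt "0 0 0 0 0 0" --pt "0 0 -1 0 0 0" --pt "0 0 -2 0 0 0" --pt "0 0 -3 0 0 0" --pt "0 0 -3.5 0 0 0" --pt "0 0 -3.5 0 0 0" --pt "0 0 -3.5 0 0 0" --pt "0 0 -3.5 0 0 0" --pt "0 0 0 0 0 0" --grip 2.4

```text
clock: 33.7
tool_pos: [0.5216, -0.0344, 0.2339]
orientation: [180.0, 0.6, -175.2]
force: [2.2, 0.3, -0.1]
opening: 0.0318
gripper_force: 30.0
```

Request:
play_rows --pt "0 0 0 0 0 -7.16" --pt "0 0 0 0 0 -7.16" --pt "0 0 0 0 0 -7.16" --pt "0 0 0 0 0 -7.16" --pt "0 0 0 0 0 -7.16" --pt "0 0 0 0 0 -7.16" --pt "0 0 0 0 0 0" --pt "-2.86 3.04 0 0 0 0" --pt "-2.86 3.04 0 0 0 0" --pt "-2.86 3.04 0 0 0 0" --pt "-2.86 3.04 0 0 0 0" --pt "-2.86 3.04 0 0 0 0" --pt "-2.86 3.04 0 0 0 0" --pt "-2.86 3.04 0 0 0 0" --pt "-2.86 3.04 0 0 0 0" --pt "0 0 0 0 0 0" --pt "0 0 0 0 0 0"

```text
clock: 35.12
tool_pos: [0.4916, 0.2998, 0.2254]
orientation: [180.0, -0.1, -132.3]
force: [0.5, -0.5, -0.8]
opening: 0.0317
gripper_force: 30.0
```

```bash
python3 - <<'E'
from h import *
delta([.491,.298,.0595],-132.2)
for c in ['side','wrist','top']:
    s=snapshot(c); print(c,sp(c,'spindle_0',5))
    if c=='side':a=cv2.resize(s['frame'][90:180,150:270],None,fx=4,fy=4)
    if c=='top':b=cv2.resize(s['frame'][120:210,320:420],None,fx=4,fy=4)
cv2.imwrite('pics/st8.png',np.hstack([a[:360],b[:360]])[:,:,::-1][:, :800])
E
```

```text
at [0.4916 0.2998 0.2254] [ 1.800e+02 -1.000e-01 -1.323e+02] q [ 51.  12. -14.  -0. -64. -93.] delta cm [ 0.16 -0.08 16.59] turn -0.12615123050932198
side [([0.491, 0.302, 0.215], 0.7), ([0.555, -0.155, 0.015], 0.66), ([0.54, 0.251, 0.049], 0.58)]
wrist [([0.49, 0.297, 0.218], 0.88), ([0.546, 0.251, 0.051], 0.58), ([0.345, 0.499, 0.001], 0.52)]
top [([0.492, 0.297, 0.217], 0.77), ([0.54, 0.249, 0.05], 0.61)]
```

View pics/st8.png

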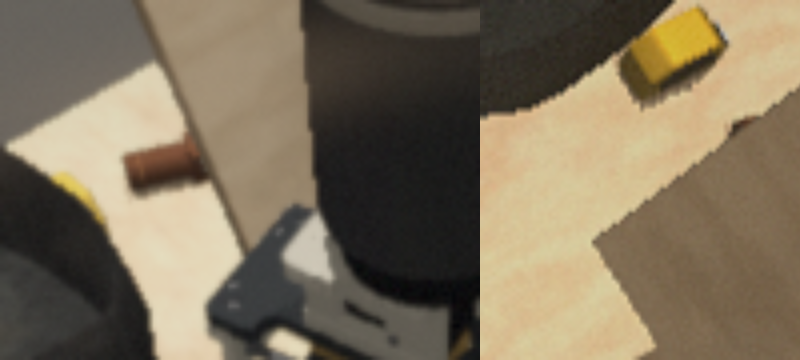

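The side crop shows spindle 2's near end at (128,165) in the crop, still under the drawn panel. The panel's corner in the top crop is at (593,240). Now I'll lower spindle 1 into the middle groove.

Request:
play_rows --pt "0.12 -0.08 3 0 0 0" --pt "0 0 3 0 0 0" --pt "0 0 3 0 0 0" --pt "0 0 2 0 0 0" --pt "0 0 1.5 0 0 0" --pt "0 0 1 0 0 0" --pt "0 0 1 0 0 0" --pt "0 0 1 0 0 0" --pt "0 0 0.6 0 0 0" --pt "0 0 0.4 0 0 0" --pt "0 0 0 0 0 0" --pt "0 0 0 0 0 0"

```text
clock: 36.42
tool_pos: [0.4918, 0.2972, 0.0622]
orientation: [180.0, 0.1, -132.2]
force: [-7.4, 3.3, 7.1]
opening: 0.0317
gripper_force: 30.0
```

Request:
play_rows --pt "0 0 0 0 0 0" --pt "0 0 0 0 0 0" --pt "0 0 0 0 0 0" --pt "0 0 -1 0 0 0" --pt "0 0 -2 0 0 0" --pt "0 0 -4 0 0 0" --pt "0 0 -4 0 0 0" --pt "0 0 -4 0 0 0" --pt "0 0 -4 0 0 0" --pt "0 0 0 0 0 0" --pt "0 0 0 0 0 0" --grip 5.2

```text
clock: 37.33
tool_pos: [0.4933, 0.2972, 0.255]
orientation: [-180.0, 0.4, -132.3]
force: [0.3, 1.5, -0.5]
opening: 0.0516
gripper_force: 0.0
```

```bash
python3 - <<'E'
from h import *
for c in ['wrist','side','top']:
    s=snapshot(c); print(c,sp(c,'spindle_0',5))
    if c=='side': 
        f=lambda x,y:(x/4+150,y/4+90)
        print('end',onz(s,f(133,172),.016),'ring/mid',onz(s,f(195,160),.016))
delta([.56,-.03,.24],-175)
E
```

```text
wrist [([0.488, 0.3, 0.05], 0.96), ([0.542, 0.25, 0.05], 0.82)]
side [([0.54, 0.249, 0.048], 0.68), ([0.489, 0.302, 0.05], 0.61), ([0.557, -0.157, 0.016], 0.52)]
end [ 0.61668525 -0.1450452   0.016     ] ring/mid [ 0.56780877 -0.14727552  0.016     ]
top [([0.488, 0.3, 0.049], 0.89), ([0.541, 0.248, 0.052], 0.65)]
at [0.4918 0.296  0.2497] [-1.800e+02 -1.000e-01 -1.323e+02] q [ 51.  11. -12.  -0. -67. -93.] delta cm [ 19.54 -26.97   1.02] turn 42.73222288627227
```

Request:
play_rows --pt "2.33 -3.2 0 0 0 0" --pt "2.33 -3.2 0 0 0 0" --pt "2.33 -3.2 0 0 0 0" --pt "2.33 -3.2 0 0 0 0" --pt "2.33 -3.2 0 0 0 0" --pt "2.33 -3.2 0 0 0 0" --pt "2.33 -3.2 0 0 0 0" --pt "2.33 -3.2 0 0 0 0" --pt "0 0 0 0 0 0"

```text
clock: 38.38
tool_pos: [0.5564, -0.0192, 0.2499]
orientation: [180.0, -0.2, -132.5]
force: [0.0, 0.8, 0.0]
opening: 0.0519
gripper_force: 0.0
```

Request:
play_rows --pt "0 0 0 0 0 -7.1" --pt "0 0 0 0 0 -7.1" --pt "0 0 0 0 0 -7.1" --pt "0 0 0 0 0 -7.1" --pt "0 0 0 0 0 -7.1" --pt "0 0 0 0 0 -7.1" --pt "0 0 0 0 0 -7.1" --pt "0 0 0 0 0 -7.1" --pt "0 0 0 0 0 -7.1" --pt "0 0 0 0 0 -7.1" --pt "0 0 0 0 0 -7.1" --pt "0 0 0 0 0 -7.1" --pt "0 0 0 0 0 -7.1" --pt "0 0 0 0 0 -7.1" --pt "0 0 0 0 0 -7.1" --pt "0 0 0 0 0 -7.1" --pt "0 0 0 0 0 -7.1" --pt "0 0 0 0 0 -7.1" --pt "0 0 0 0 0 -7.1" --pt "0 0 0 0 0 0"

```text
clock: 40.05
tool_pos: [0.556, -0.0137, 0.25]
orientation: [180.0, 0.1, 3.0]
force: [-0.7, -0.3, -0.2]
opening: 0.052
gripper_force: 0.0
```

```bash
python3 - <<'E'
from h import *
w=save('wrist','w9.png'); print(w['position'],sp('wrist','spindle_0'))
delta([.58,-.14,.20],5); print(get_obs()['force'])
E
```

```text
[ 0.63825715 -0.00996756  0.38849157] [([0.557, -0.16, 0.015], 0.82)]
at [ 0.5561 -0.0137  0.2503] [1.8e+02 1.0e-01 2.4e+00] q [ 19.   9. -14.  -0. -67.  74.] delta cm [ 1.86 12.72  5.03] turn -2.608418070160269
[-0.03319824  0.06431338  0.0177822 ]
```

Request:
play_rows --pt "0.5 2.7 0 0 0 -0.6" --pt "0.5 2.7 0 0 0 -0.6" --pt "0.5 2.7 0 0 0 -0.6" --pt "0.5 2.7 0 0 0 -0.6" --pt "0 0 1 0 0 0" --pt "0 0 1 0 0 0" --pt "0 0 1 0 0 0" --pt "0 0 0 0 0 0" --pt "0 0 0 0 0 0"

```text
clock: 40.9
tool_pos: [0.5823, -0.1196, 0.22]
orientation: [180.0, 0.1, 5.0]
force: [0.5, 0.2, 0.1]
opening: 0.0515
gripper_force: 0.0
```

```bash
cat > seg.py <<'E'
from h import *
w=snapshot('wrist'); print(w['position'],sp('wrist','spindle_0'),get_obs()['force'])
f=cv2.GaussianBlur(w['frame'],(3,3),0).astype(int); r,g,b=f[...,0],f[...,1],f[...,2]
m=((r>1.5*g)&(r>40)&(r<170)&(abs(g-b)<30)&(g<90)).astype(np.uint8); m=cv2.morphologyEx(m,cv2.MORPH_OPEN,np.ones((5,5)))
n,l,st,ce=cv2.connectedComponentsWithStats(m)
for i in range(1,n):
    if st[i,4]<400: continue
    pts=np.argwhere(l==i)[:,::-1].astype(np.float32); rc=cv2.minAreaRect(pts); bx=cv2.boxPoints(rc)
    e=[(bx[k]+bx[(k+1)%4])/2 for k in range(4)]
    a,c=(e[0],e[2]) if np.linalg.norm(e[0]-e[2])>np.linalg.norm(e[1]-e[3]) else (e[1],e[3])
    A,C=onz(w,a,.016),onz(w,c,.016); d=C-A
    print(st[i],'ends',A.round(3),C.round(3),'mid',((A+C)/2).round(4),'yaw',np.degrees(np.arctan2(d[1],d[0])).round(1),'len',np.linalg.norm(d).round(3))
E
python3 seg.py
```

```text
[ 0.66439279 -0.11287222  0.35849323] [([0.556, -0.159, 0.018], 0.88)] [ 0.14061115 -0.49305674  0.09364894]
[274 132  25  31 636] ends [ 0.623 -0.151  0.016] [ 0.592 -0.155  0.016] mid [ 0.6079 -0.1527  0.016 ] yaw -173.2 len 0.031
[ 272  169   28   56 1006] ends [ 0.585 -0.155  0.016] [ 0.522 -0.162  0.016] mid [ 0.5534 -0.1586  0.016 ] yaw -173.2 len 0.063
```

Request:
play_rows --pt "-1 1.2 0 0 0 -0.6" --pt "-1 1.3 0 0 0 -0.6" --pt "-1 1.2 0 0 0 -0.6" --pt "0 0 0 0 0 0"

```text
clock: 41.33
tool_pos: [0.5558, -0.161, 0.2219]
orientation: [180.0, -0.0, 6.8]
force: [-0.2, 0.9, -0.5]
opening: 0.052
gripper_force: 0.0
```

Request:
play_rows --pt "0 0 0.5 0 0 0" --pt "0 0 0.5 0 0 0" --pt "0 0 0.5 0 0 0" --pt "0 0 0.5 0 0 0" --pt "0 0 0 0 0 0"

```text
clock: 41.75
tool_pos: [0.5562, -0.1595, 0.1993]
orientation: [-180.0, 0.1, 6.9]
force: [-0.3, 0.4, -0.5]
opening: 0.052
gripper_force: 0.0
```

```bash
python3 seg.py; python3 -c "
from h import *
delta([.556,-.159,.024],6.8)"
```

```text
[ 0.63805455 -0.15022817  0.33772405] [([0.558, -0.157, 0.018], 0.69)] [-0.62011157  0.29211475 -0.66190544]
[ 236  103   30   62 1573] ends [ 0.623 -0.15   0.016] [ 0.565 -0.156  0.016] mid [ 0.5941 -0.1533  0.016 ] yaw -174.4 len 0.059
at [ 0.5567 -0.1597  0.2005] [-1.8e+02  1.0e-01  6.9e+00] q [  3.  14. -15.   0. -61.  94.] delta cm [-0.04 -0.08 17.65] turn 0.06382510112646855
```

Request:
play_rows --pt "0 0 1 0 0 0" --pt "0 0 1 0 0 0" --pt "0 0 1 0 0 0" --pt "0 0 1 0 0 0" --pt "0 0 1 0 0 0" --pt "0 0 0 0 0 0"

```text
clock: 42.35
tool_pos: [0.5552, -0.1599, 0.1481]
orientation: [-180.0, 0.2, 6.8]
force: [-1.0, -0.4, -0.3]
opening: 0.052
gripper_force: 0.0
```

Request:
play_rows --pt "0 0 0.8 0 0 0" --pt "0 0 0.8 0 0 0" --pt "0 0 0.8 0 0 0" --pt "0 0 0.8 0 0 0" --pt "0 0 0.8 0 0 0" --pt "0 0 0 0 0 0"

```text
clock: 42.85
tool_pos: [0.5556, -0.1599, 0.109]
orientation: [-180.0, 0.2, 6.8]
force: [-1.2, 0.4, 1.2]
opening: 0.0521
gripper_force: 0.0
```

```bash
python3 seg.py; python3 -c "
from h import *
delta([.556,-.159,.024],6.8)"
```

```text
[ 0.63752074 -0.15075435  0.24730979] [([0.558, -0.16, 0.016], 0.55)] [ 0.48590539 -0.67466637  0.27615166]
[232 108  39  18 655] ends [ 0.62  -0.165  0.016] [ 0.616 -0.139  0.016] mid [ 0.618  -0.1518  0.016 ] yaw 96.8 len 0.026
[ 231  126   39   55 1954] ends [ 0.612 -0.152  0.016] [ 0.573 -0.156  0.016] mid [ 0.5923 -0.1543  0.016 ] yaw -174.5 len 0.039
[ 228  222   41   59 1384] ends [ 0.54  -0.159  0.016] [ 0.491 -0.164  0.016] mid [ 0.5155 -0.1616  0.016 ] yaw -173.4 len 0.05
at [ 0.5566 -0.1601  0.1106] [1.8e+02 1.0e-01 6.8e+00] q [  3.  19. -22.   0. -50.  94.] delta cm [-0.03 -0.11  8.66] turn 0.041891282623083725
```

Request:
play_rows --pt "0 -0.15 1 0 0 0" --pt "0 0 1 0 0 0" --pt "0 0 1 0 0 0" --pt "0 0 1 0 0 0" --pt "0 0 1 0 0 0" --pt "0 0 0 0 0 0"

```text
clock: 43.45
tool_pos: [0.555, -0.1585, 0.0582]
orientation: [-180.0, 0.2, 6.8]
force: [-0.4, -0.1, -0.4]
opening: 0.0523
gripper_force: 0.0
```

Request:
play_rows --pt "0 0 0.7 0 0 0" --pt "0 0 0.7 0 0 0" --pt "0 0 0.7 0 0 0" --pt "0 0 0.7 0 0 0" --pt "0 0 0.7 0 0 0" --pt "0 0 0 0 0 0"

```text
clock: 43.95
tool_pos: [0.5556, -0.1585, 0.0243]
orientation: [-180.0, 0.1, 6.8]
force: [-0.0, 0.6, -1.0]
opening: 0.052
gripper_force: 0.0
```

Request:
play_rows --pt "0 0 0 0 0 0" --pt "0 0 0 0 0 0" --pt "0 0 0 0 0 0" --pt "0 0 0 0 0 0" --pt "0 0 0 0 0 0" --pt "0 0 0 0 0 0" --pt "0 0 0 0 0 0" --grip 2.4

```text
clock: 44.53
tool_pos: [0.5568, -0.1585, 0.0264]
orientation: [180.0, -0.0, 6.8]
force: [-1.4, 0.4, 3.0]
opening: 0.0317
gripper_force: 29.9
```

Request:
play_rows --pt "0 0 -1 0 0 0" --pt "0 0 -2 0 0 0" --pt "0 0 -3 0 0 0" --pt "0 0 -3 0 0 0" --pt "0 0 -3 0 0 0" --pt "0 0 -3 0 0 0" --pt "0 0 -3 0 0 0" --pt "0 0 -3 0 0 0" --pt "0 0 0 0 0 0"

```text
clock: 45.28
tool_pos: [0.5591, -0.1592, 0.2434]
orientation: [179.8, -0.6, 6.9]
force: [1.3, 0.2, -0.1]
opening: 0.0321
gripper_force: 29.9
```

Request:
play_rows --pt "0 0 0 0 0 7.0" --pt "0 0 0 0 0 7.0" --pt "0 0 0 0 0 7.0" --pt "0 0 0 0 0 7.0" --pt "0 0 0 0 0 7.0" --pt "0 0 0 0 0 7.0" --pt "0 0 0 0 0 7.0" --pt "0 0 0 0 0 7.0" --pt "0 0 0 0 0 7.0" --pt "0 0 0 0 0 7.0" --pt "0 0 0 0 0 7.0" --pt "0 0 0 0 0 7.0" --pt "0 0 0 0 0 7.0" --pt "0 0 0 0 0 7.0" --pt "0 0 0 0 0 7.0" --pt "0 0 0 0 0 7.0" --pt "0 0 0 0 0 7.0" --pt "0 0 0 0 0 7.0" --pt "0 0 0 0 0 7.0" --pt "0 0 0 0 0 6.0"

```text
clock: 46.95
tool_pos: [0.556, -0.1585, 0.2361]
orientation: [180.0, -0.0, -132.5]
force: [-0.2, 0.6, -1.4]
opening: 0.032
gripper_force: 29.9
```

```bash
python3 -c "
from h import *
delta([.4385,.346,.24],-132.2); snapshot('wrist'); print(sp('wrist','spindle_0'),get_obs()['opening'])"
```

```text
at [ 0.556  -0.1585  0.2361] [ 180.    -0.  -132.5] q [  3.  12. -13.  -0. -66. -46.] delta cm [-29.23  42.77  -0.37] turn -0.3334314749069165
[([0.553, -0.158, 0.225], 0.66)] 0.03170692913308257
```

Request:
play_rows --pt "0 0 -0.3 0 0 -0.3" --pt "-2.24 3.3 0 0 0 0" --pt "-2.24 3.3 0 0 0 0" --pt "-2.24 3.3 0 0 0 0" --pt "-2.24 3.3 0 0 0 0" --pt "-2.24 3.3 0 0 0 0" --pt "-2.24 3.3 0 0 0 0" --pt "-2.24 3.3 0 0 0 0" --pt "-2.24 3.3 0 0 0 0" --pt "-2.24 3.3 0 0 0 0" --pt "-2.24 3.3 0 0 0 0" --pt "-2.24 3.3 0 0 0 0" --pt "-2.24 3.3 0 0 0 0" --pt "-2.24 3.2 0 0 0 0" --pt "0 0 0 0 0 0" --pt "0 0 0 0 0 0"

```text
clock: 48.38
tool_pos: [0.4313, 0.3458, 0.2388]
orientation: [-180.0, -0.0, -131.5]
force: [0.1, 0.2, -1.6]
opening: 0.0321
gripper_force: 29.9
```

```bash
python3 -c "
from h import *
for c in ['wrist','side','top']:
    snapshot(c); print(sp(c,'spindle_0'),sp(c,'groove_left',1),sp(c,'lock_knob',1),sp(c,'oil_bottle',1))
delta([.4385,.346,.06],-132.2);print(get_obs()['opening'])"
```

```text
[([0.431, 0.34, 0.231], 0.98), ([0.488, 0.296, 0.049], 0.83), ([0.54, 0.251, 0.053], 0.75)] [([0.347, 0.498, 0.0], 0.57)] [([0.34, 0.262, 0.117], 0.75)] [([0.348, 0.496, -0.003], 0.65)]
[([0.487, 0.3, 0.049], 0.78), ([0.542, 0.249, 0.049], 0.77), ([0.434, 0.346, 0.226], 0.67)] [([0.436, 0.345, 0.049], 0.85)] [] [([0.348, 0.494, -0.002], 0.79)]
[([0.539, 0.25, 0.052], 0.86), ([0.488, 0.3, 0.049], 0.71), ([0.427, 0.343, 0.227], 0.68)] [([0.435, 0.342, 0.052], 0.62)] [([0.338, 0.26, 0.116], 0.6)] [([0.353, 0.493, 0.0], 0.77)]
at [0.4322 0.3439 0.239 ] [ 180.     0.  -131.9] q [  59.    9.  -16.    0.  -65. -101.] delta cm [-0.58 -0.33 17.9 ] turn 0.3322949684086325
0.031854296438208696
```

Request:
play_rows --pt "-0.48 -0.22 2 0 0 0.33" --pt "0 0 3 0 0 0" --pt "0 0 3 0 0 0" --pt "0 0 3 0 0 0" --pt "0 0 2 0 0 0" --pt "0 0 1 0 0 0" --pt "0 0 1 0 0 0" --pt "0 0 1 0 0 0" --pt "0 0 1 0 0 0" --pt "0 0 0.4 0 0 0" --pt "0 0 0 0 0 0" --pt "0 0 0 0 0 0"

```text
clock: 50.13
tool_pos: [0.4379, 0.3465, 0.0657]
orientation: [-180.0, 0.1, -132.2]
force: [3.1, -1.6, 0.4]
opening: 0.0318
gripper_force: 30.0
```

Request:
play_rows --pt "0 0 0.2 0 0 0" --pt "0 0 0.1 0 0 0" --pt "0 0 0 0 0 0" --pt "0 0 0 0 0 0"

```text
clock: 50.47
tool_pos: [0.4375, 0.3459, 0.0628]
orientation: [-180.0, 0.1, -132.2]
force: [3.2, -4.7, 5.2]
opening: 0.0314
gripper_force: 30.0
```

Request:
play_rows --pt "0 -0.15 0 0 0 0" --pt "0 0 0.1 0 0 0" --pt "0 0 0 0 0 0" --pt "0 0 0 0 0 0"

```text
clock: 50.8
tool_pos: [0.4381, 0.3454, 0.0616]
orientation: [180.0, 0.1, -132.2]
force: [-0.9, -2.9, 5.9]
opening: 0.0319
gripper_force: 30.0
```

Request:
play_rows --pt "0 0 0 0 0 0" --pt "0 0 0 0 0 0" --pt "0 0 0 0 0 0" --pt "0 0 -1 0 0 0" --pt "0 0 -2 0 0 0" --pt "0 0 -4 0 0 0" --pt "0 0 -4 0 0 0" --pt "0 0 -4 0 0 0" --pt "0 0 -4 0 0 0" --pt "0 0 0 0 0 0" --pt "0 0 0 0 0 0" --grip 5.2

```text
clock: 51.72
tool_pos: [0.4388, 0.3461, 0.2547]
orientation: [179.9, 0.4, -132.2]
force: [-1.1, -0.6, -0.8]
opening: 0.0519
gripper_force: 0.0
```

```bash
python3 -c "
from h import *
for c in ['wrist','side','top']:
    s=snapshot(c); print(c,sp(c,'spindle_0',5),sp(c,'clamp_handle',1))
    if c=='top': v=cv2.resize(s['frame'][130:260,165:290],None,fx=4.6,fy=4.6)[:,:,::-1]
cv2.imwrite('pics/t10.png',v)
delta([.488,.299,.26],-42.2)"
```

```text
wrist [([0.544, 0.247, 0.048], 0.9), ([0.489, 0.297, 0.053], 0.89), ([0.438, 0.343, 0.051], 0.68)] [([0.488, 0.299, 0.053], 0.25)]
side [([0.538, 0.252, 0.049], 0.83), ([0.491, 0.3, 0.049], 0.67), ([0.437, 0.344, 0.049], 0.59)] [([0.57, 0.383, 0.25], 0.58)]
top [([0.492, 0.301, 0.05], 0.76), ([0.541, 0.251, 0.054], 0.59), ([0.432, 0.344, 0.048], 0.57), ([0.541, 0.253, 0.051], 0.3)] [([0.571, 0.386, 0.256], 0.73)]
at [0.438  0.3449 0.2502] [-1.800e+02 -1.000e-01 -1.322e+02] q [  58.    9.  -14.    0.  -67. -101.] delta cm [ 0.04 -6.79 -0.98] turn -89.99330352174809
```

View pics/t10.png

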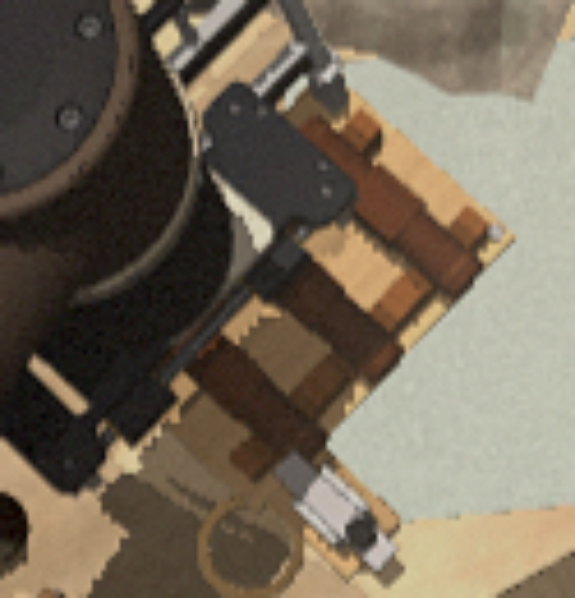

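The top crop shows all three spindles in their grooves, and the nets put them at z≈0.05. Next I regrip the handle from above.

Request:
play_rows --pt "0 0 -3 0 0 0" --pt "0 0 -3 0 0 0" --pt "0 0 -2 0 0 0" --pt "0 0 0 0 0 0" --pt "-2.96 -1.74 0 0 0 0" --pt "-2.96 -1.74 0 0 0 0" --pt "-2.96 -1.74 0 0 0 0" --pt "-2.96 -1.74 0 0 0 0" --pt "0 0 0 0 0 0"

```text
clock: 52.92
tool_pos: [0.5732, 0.3868, 0.3265]
orientation: [-180.0, -0.3, -132.3]
force: [-1.9, -1.0, -1.5]
opening: 0.0522
gripper_force: 0.0
```

Request:
play_rows --pt "0 0 0 0 0 -6.92" --pt "0 0 0 0 0 -6.92" --pt "0 0 0 0 0 -6.92" --pt "0 0 0 0 0 -6.92" --pt "0 0 0 0 0 -6.92" --pt "0 0 0 0 0 -6.92" --pt "0 0 0 0 0 -6.92" --pt "0 0 0 0 0 -6.92" --pt "0 0 0 0 0 -6.92" --pt "0 0 0 0 0 -6.92" --pt "0 0 0 0 0 -6.92" --pt "0 0 0 0 0 -6.92" --pt "0 0 0 0 0 -6.92" --pt "0 0 0 0 0 0" --pt "0 0 0 0 0 0"

```text
clock: 54.17
tool_pos: [0.569, 0.386, 0.3302]
orientation: [179.9, 0.0, -42.5]
force: [0.7, 0.2, -0.0]
opening: 0.0519
gripper_force: 0.0
```

```bash
python3 -c "
from h import *
for c in ['wrist','side']:
    s=snapshot(c); print(c,sp(c,'clamp_handle',2))
delta([.5695,.386,.2504],-42.2)"
```

```text
wrist [([0.567, 0.384, 0.248], 0.94)]
side [([0.569, 0.383, 0.248], 0.83), ([0.543, 0.253, 0.048], 0.26)]
at [0.5691 0.386  0.3307] [180.    0.  -42.4] q [ 50.  20.  10.  -0. -81.  -3.] delta cm [ 0.03 -0.03  8.03] turn -0.1746036185485309
```

Request:
play_rows --pt "0 0 2 0 0 0" --pt "0 0 2 0 0 0" --pt "0 0 1.5 0 0 0" --pt "0 0 1.5 0 0 0" --pt "0 0 1 0 0 0" --pt "0 0 0 0 0 0"

```text
clock: 54.87
tool_pos: [0.5683, 0.3854, 0.2483]
orientation: [179.8, 0.0, -42.3]
force: [0.6, 0.5, -0.0]
opening: 0.0521
gripper_force: 0.0
```

Request:
play_rows --pt "0 0 0 0 0 0" --pt "0 0 0 0 0 0" --pt "0 0 0 0 0 0" --pt "0 0 0 0 0 0" --pt "0 0 0 0 0 0" --pt "0 0 0 0 0 0" --pt "0 0 0 0 0 0" --pt "0 0 0 0 0 0" --pt "0 0 0 0 0 0" --pt "0 0 0 0 0 0" --pt "0 0 0 0 0 0" --grip 0.6

```text
clock: 55.78
tool_pos: [0.5692, 0.386, 0.2512]
orientation: [-180.0, -0.0, -42.2]
force: [-2.0, -1.2, 2.9]
opening: 0.0111
gripper_force: 30.0
```

```bash
python3 - <<'E'
from h import *
th=np.linspace(1.775,0,22); x=.082-.178*np.cos(th); z=.0765+.178*np.sin(th)
print(np.c_[-np.diff(x)*100,-np.diff(z)*100].round(2).tolist()); o=get_obs(); print(o['tool_pos'],o['opening'])
E
```

```text
[[1.48, -0.24], [1.5, -0.12], [1.5, 0.01], [1.5, 0.14], [1.48, 0.26], [1.45, 0.39], [1.42, 0.51], [1.37, 0.63], [1.31, 0.74], [1.24, 0.85], [1.17, 0.95], [1.08, 1.04], [0.99, 1.13], [0.89, 1.21], [0.79, 1.28], [0.67, 1.34], [0.56, 1.4], [0.44, 1.44], [0.32, 1.47], [0.19, 1.49], [0.06, 1.5]]
[0.56915667 0.38595495 0.25116654] 0.011058345285748434
```

Request:
play_rows --pt "0 1.48 -0.24 0 0 0" --pt "0 1.5 -0.12 0 0 0" --pt "0 1.5 0.01 0 0 0" --pt "0 1.5 0.14 0 0 0" --pt "0 1.48 0.26 0 0 0" --pt "0 1.45 0.39 0 0 0" --pt "0 1.42 0.51 0 0 0" --pt "0 1.37 0.63 0 0 0" --pt "0 1.31 0.74 0 0 0" --pt "0 1.24 0.85 0 0 0" --pt "0 1.17 0.95 0 0 0" --pt "0 0 0 0 0 0"

```text
clock: 56.78
tool_pos: [0.4642, 0.2713, 0.2086]
orientation: [-180.0, 0.1, -42.3]
force: [-1.6, 2.4, -5.3]
opening: 0.0114
gripper_force: 30.0
```

Request:
play_rows --pt "0 1.08 1.04 0 0 0" --pt "0 0.99 1.13 0 0 0" --pt "0 0.89 1.21 0 0 0" --pt "0 0.79 1.28 0 0 0" --pt "0 0.67 1.34 0 0 0" --pt "0 0.56 1.4 0 0 0" --pt "0 0.44 1.44 0 0 0" --pt "0 0 0 0 0 0"

```text
clock: 57.45
tool_pos: [0.429, 0.2324, 0.1199]
orientation: [-180.0, 0.0, -42.2]
force: [-0.7, 5.4, -3.3]
opening: 0.0112
gripper_force: 30.0
```

Request:
play_rows --pt "0 0.32 1.47 0 0 0" --pt "0 0.19 1.4 0 0 0" --pt "0 0.06 1.0 0 0 0" --pt "0 0 0.4 0 0 0" --pt "0 0 0.2 0 0 0" --pt "0 0 0 0 0 0" --pt "0 0 0 0 0 0"

```text
clock: 58.03
tool_pos: [0.4251, 0.228, 0.0766]
orientation: [179.9, 0.0, -42.2]
force: [-3.6, 3.3, -2.4]
opening: 0.0108
gripper_force: 30.0
```

Request:
play_rows --pt "0 0 0.2 0 0 0" --pt "0 0 0 0 0 0" --pt "0 0 0 0 0 0"

```text
clock: 58.28
tool_pos: [0.4251, 0.228, 0.0748]
orientation: [179.9, 0.0, -42.2]
force: [-4.7, 3.3, -2.0]
opening: 0.011
gripper_force: 30.0
```

Request:
play_rows --pt "0 0 0.2 0 0 0" --pt "0 0 0 0 0 0" --pt "0 0 0 0 0 0"

```text
clock: 58.53
tool_pos: [0.4251, 0.228, 0.0731]
orientation: [179.9, 0.0, -42.2]
force: [-5.6, 3.1, 2.9]
opening: 0.0108
gripper_force: 30.0
```

```bash
python3 -c "
from h import *
for c in ['wrist','side','top']:
    s=snapshot(c); print(c,sp(c,'clamp_handle',2),sp(c,'clamp_hinge',1))"
```

```text
wrist [] []
side [([0.429, 0.227, 0.072], 0.9)] [([0.543, 0.361, 0.077], 0.83)]
top [([0.434, 0.346, 0.048], 0.55)] [([0.547, 0.36, 0.076], 0.84)]
```

Request:
play_rows --pt "0 0 0.2 0 0 0" --pt "0 0 0 0 0 0" --pt "0 0 0 0 0 0" --pt "0 0 0 0 0 0"

```text
clock: 59.32
tool_pos: [0.4252, 0.228, 0.0725]
orientation: [180.0, -0.0, -42.2]
force: [-11.0, 0.3, 19.9]
opening: 0.0111
gripper_force: 30.0
```

Request:
play_rows --pt "0 0 -0.25 0 0 0" --pt "0 0 0 0 0 0" --pt "0 0 0 0 0 0" --pt "0 0 0 0 0 0" --pt "0 0 0 0 0 0" --pt "0 0 -1 0 0 0" --pt "0 0 -1.5 0 0 0" --pt "0 0 -3 0 0 0" --pt "0 0 -4 0 0 0" --pt "0 0 -4 0 0 0" --pt "0 0 -3.8 0 0 0" --pt "-2.8 1.1 0 0 0 0" --pt "-2.8 1.1 0 0 0 0" --pt "-2.8 1.1 0 0 0 0" --pt "0 0 0 0 0 0" --grip 2.6

```text
clock: 60.57
tool_pos: [0.3381, 0.2604, 0.2466]
orientation: [-179.9, 0.1, -42.1]
force: [-0.8, -0.3, -0.3]
opening: 0.0264
gripper_force: 0.0
```

Request:
play_rows --pt "0 0 0 0 0 6.92" --pt "0 0 0 0 0 6.92" --pt "0 0 0 0 0 6.92" --pt "0 0 0 0 0 6.92" --pt "0 0 0 0 0 6.92" --pt "0 0 0 0 0 6.92" --pt "0 0 0 0 0 6.92" --pt "0 0 0 0 0 6.92" --pt "0 0 0 0 0 6.92" --pt "0 0 0 0 0 6.92" --pt "0 0 0 0 0 6.92" --pt "0 0 0 0 0 6.92" --pt "0 0 0 0 0 6.92" --pt "0 0 0 0 0 0" --pt "0 0 0 0 0 0" --grip 6.0

```text
clock: 61.82
tool_pos: [0.3411, 0.2596, 0.2461]
orientation: [-180.0, -0.0, -132.0]
force: [-0.3, 0.3, -0.4]
opening: 0.0603
gripper_force: 0.0
```

```bash
python3 -c "
from h import *
for c in ['wrist','side','top']:
    s=snapshot(c); print(c,sp(c,'clamp_handle',1),sp(c,'lock_knob',1),sp(c,'spindle_0',4))
delta([.339,.26,.1216],-132.2)"
```

```text
wrist [([0.426, 0.227, 0.075], 0.94)] [([0.346, 0.26, 0.118], 0.74)] [([0.439, 0.341, 0.052], 0.83), ([0.342, 0.262, 0.114], 0.43)]
side [([0.427, 0.228, 0.076], 0.69)] [([0.341, 0.259, 0.117], 0.78)] [([0.49, 0.3, 0.05], 0.91), ([0.438, 0.342, 0.047], 0.88), ([0.538, 0.252, 0.049], 0.63)]
top [] [] [([0.541, 0.248, 0.053], 0.59)]
at [0.3409 0.2596 0.2462] [ 180.     0.  -132.2] q [  64.   -4.  -28.   -0.  -65. -106.] delta cm [ 0.09  0.17 12.46] turn 0.023414749239861976
```

Clamp reads shut. Now grip the knob and push it home.

Request:
play_rows --pt "0 0.15 2.5 0 0 0" --pt "0 0 2.5 0 0 0" --pt "0 0 2.5 0 0 0" --pt "0 0 2 0 0 0" --pt "0 0 1.5 0 0 0" --pt "0 0 1.4 0 0 0" --pt "0 0 0 0 0 0"

```text
clock: 63.0
tool_pos: [0.3389, 0.2591, 0.1198]
orientation: [-180.0, -0.3, -132.2]
force: [-1.0, -0.6, -0.7]
opening: 0.0596
gripper_force: 0.0
```

Request:
play_rows --pt "0 0 0 0 0 0" --pt "0 0 0 0 0 0" --pt "0 0 0 0 0 0" --pt "0 0 0 0 0 0" --pt "0 0 0 0 0 0" --pt "0 0 0 0 0 0" --pt "0 0 0 0 0 0" --pt "0 0 0 0 0 0" --pt "0 0 0 0 0 0" --pt "0 0 0 0 0 0" --pt "0 0 0 0 0 0" --grip 1.0

```text
clock: 63.92
tool_pos: [0.34, 0.2605, 0.1224]
orientation: [-180.0, 0.0, -132.2]
force: [3.1, -2.2, 4.3]
opening: 0.0151
gripper_force: 30.0
```

Request:
play_rows --pt "-0.4 0 0 0 0 0" --pt "-0.4 0 0 0 0 0" --pt "-0.4 0 0 0 0 0" --pt "-0.4 0 0 0 0 0" --pt "-0.4 0 0 0 0 0" --pt "-0.4 0 0 0 0 0" --pt "-0.4 0 0 0 0 0" --pt "0 0 0 0 0 0" --pt "0 0 0 0 0 0"

```text
clock: 64.67
tool_pos: [0.3592, 0.2816, 0.1224]
orientation: [-180.0, 0.0, -132.2]
force: [5.2, -3.2, 2.8]
opening: 0.0151
gripper_force: 30.0
```

Request:
play_rows --pt "-0.2 0 0 0 0 0" --pt "0 0 0 0 0 0" --pt "0 0 0 0 0 0"

```text
clock: 64.92
tool_pos: [0.3602, 0.2827, 0.1224]
orientation: [-180.0, 0.0, -132.2]
force: [3.8, -3.3, 4.3]
opening: 0.0155
gripper_force: 30.0
```

Request:
play_rows --pt "-0.2 0 0 0 0 0" --pt "0 0 0 0 0 0" --pt "0 0 0 0 0 0"

```text
clock: 65.17
tool_pos: [0.3615, 0.284, 0.1224]
orientation: [-180.0, -0.0, -132.2]
force: [3.2, -3.4, 5.6]
opening: 0.0151
gripper_force: 30.0
```

Request:
play_rows --pt "-0.2 0 0 0 0 0" --pt "0 0 0 0 0 0" --pt "0 0 0 0 0 0"

```text
clock: 65.42
tool_pos: [0.3618, 0.2842, 0.1223]
orientation: [-180.0, -0.2, -132.2]
force: [-4.1, -6.8, 12.8]
opening: 0.0151
gripper_force: 30.0
```

```bash
python3 -c "
from h import *
for c in ['wrist','side','top']:
    s=snapshot(c); print(c,sp(c,'lock_knob',1))
print(get_obs()['force'],get_obs()['tool_pos'])"
```

```text
wrist [([0.36, 0.283, 0.115], 0.63)]
side [([0.364, 0.283, 0.116], 0.81)]
top []
[-3.04682517 -6.55329223 12.37919738] [0.36174764 0.28423069 0.12227293]
```

Request:
play_rows --pt "0.1 0 0 0 0 0" --pt "0 0 0 0 0 0" --pt "0 0 0 0 0 0" --pt "0 0 0 0 0 0" --pt "0 0 0 0 0 0" --pt "0 0 0 0 0 0" --pt "0 0 0 0 0 0" --pt "0 0 -2 0 0 0" --pt "0 0 -3 0 0 0" --pt "0 0 -3 0 0 0" --pt "0 0 -3 0 0 0" --pt "0 0 -3 0 0 0" --pt "0 0 0 0 0 0" --pt "0 0 0 0 0 0" --pt "0 0 0 0 0 0" --grip 5.0

```text
clock: 66.97
tool_pos: [0.3616, 0.2848, 0.2617]
orientation: [180.0, -0.0, -132.2]
force: [0.4, -0.8, -1.1]
opening: 0.0498
gripper_force: 0.0
```

```bash
python3 -c "
from h import *
for c in ['wrist','side']:
    for k in range(2):
        s=snapshot(c); print(c,sp(c,'lock_knob',1),sp(c,'clamp_handle',1),sp(c,'spindle_0',4),sp(c,'oil_bottle',1))
print(get_obs()['force'],get_obs()['tool_pos'])"
```

```text
wrist [([0.364, 0.284, 0.114], 0.7)] [([0.426, 0.228, 0.074], 0.65)] [([0.439, 0.344, 0.052], 0.84), ([0.544, 0.251, 0.052], 0.71), ([0.491, 0.3, 0.052], 0.63)] [([0.488, 0.302, 0.052], 0.65)]
wrist [([0.362, 0.284, 0.115], 0.64)] [([0.425, 0.225, 0.075], 0.94)] [([0.487, 0.3, 0.052], 0.91), ([0.437, 0.344, 0.051], 0.73), ([0.541, 0.249, 0.05], 0.62)] []
side [([0.361, 0.285, 0.115], 0.77)] [([0.428, 0.226, 0.073], 0.67)] [([0.49, 0.303, 0.05], 0.93), ([0.541, 0.249, 0.049], 0.91), ([0.44, 0.346, 0.048], 0.6)] [([0.352, 0.494, -0.002], 0.74)]
side [([0.361, 0.281, 0.116], 0.81)] [([0.425, 0.226, 0.074], 0.77)] [([0.489, 0.3, 0.052], 0.84), ([0.441, 0.346, 0.048], 0.78), ([0.544, 0.252, 0.051], 0.76)] [([0.352, 0.496, -0.002], 0.65)]
[0.49139461 0.43239222 0.00140334] [0.36191373 0.28499092 0.26218327]
```

```bash
python3 -c "
from plant import *
print(close_job())"
```

```text
the job is handed in; nothing more can be done
None
```

The job is handed in: all three spindles lie in their own grooves, the clamp is shut, the lock bolt is home and the bottle is standing (my camera and force checks; the hand-in returned no verdict).

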